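# Refit the push-on speed knob of a jog box and prove the stick

### The job

The speed knob of the grey jog box has come off and stands on the bench. Line up its D-bore with the flat of the D-shaft and push it on until it snaps fully home, then turn it anticlockwise to its stop, with the white pointer at the green slow mark. Then test the box at this slowest setting: push the spring-centred stick fully over, straight away from the knob, hold it there for a good second and let it spring back; leave the other things on the bench where they are.

Things in the scene. Friction and masses are not known exactly. Their poses are not given: they have to be found in the camera images.
- jog_box: grey jog box, black top plate, fixed to the bench, 125 x 245 x 52 mm; origin on the bench under its centre; x to its back edge (away from the robot), y to the left along its length, z up. The bare steel D-shaft stands 62 mm to -y, the black stick 62 mm to +y. A stub aerial, 83 mm tall, stands behind it at x = 75, y = 85 mm
- knob_seat (a point): point on the axis of the D-shaft, on top of the steel washer (31 mm across, 3 mm above the top plate); the knob's underside rests here when fully home; axes as jog_box
- shaft_tip (a point): centre of the chamfered tip of the upright D-shaft, 23 mm above knob_seat. Shaft 16 mm thick, flat 3.5 mm off its axis. It turns stiffly (0.1 N m) between stops at -2.2 (fast) and +2.2 rad (slow): the way the flat faces, 0 = +x of the box, positive anticlockwise from above. It was left between -0.7 and 1.7 rad, not measured here (axes as jog_box): see it or feel for it
- shaft_catch_level (a point): point on the shaft's axis at the height of its sprung brass ball (opposite the flat), 15 mm above knob_seat. More than 0.2 to 0.4 rad out of line the knob stays on the tip. In line it drops about 6 mm and meets the ball (7 to 15 N to pass, then 5 N drag; more, or it jams, if held off-centre or twisted); over the last 3 mm it clicks and is pulled home. Pulling it off takes 6 N
- knob_center (a point): loose black ribbed knob, 41 mm across, 40 mm high, about 60 g, upright on the bench, bore down; point on its axis half-way up (20 mm above its underside); x to the white pointer on its top, z up. D-bore open below, 28 mm deep, 18.6 mm across, its flat 4.1 mm off the axis on the pointer side: fitted, pointer and shaft flat face the same way. Grip across any diameter
- knob_pointer (a point): outer end of the white pointer line on top of the knob, 18 mm from the axis, 40 mm above the underside
- slow_mark (a point): point 18 mm from the axis of the shaft in the direction of the green mark (slow stop, 2.2 rad anticlockwise of the box's +x), at the height of knob_seat; the pointer's end must stand above it
- stick_head (a point): centre of the thick part of the stick's black head, 57 mm above the stick's pivot, which lies at the height of the top plate; the head is 20 to 26 mm across, from 33 to 67 mm above the plate; the stick springs back upright when let go (about 4 N at the head fully over)
- stick_side (a joint): tilt of the stick along the box's y, rad; positive: away from the knob (+y of the box); 0 upright, stops at -0.4 and 0.4
- stick_fore (a joint): tilt of the stick along the box's x, rad; positive: towards the back edge; 0 upright, stops at -0.4 and 0.4
- dial_gauge: bystander: dial indicator lying behind the box, 138 x 57 x 22 mm; origin under its middle, x along its length to the dial
- ring_gauge: bystander: dark setting ring lying left of the box, 72 mm across, 18 mm high; origin at the centre of its underside
- tape: bystander: small roll of tape lying flat to the right, 48 mm across, 18 mm high; origin at the centre of its underside
Things that resemble listed ones, but are neither listed nor needed, are in the scene too. What is shaped like the part that bears knob_center but purple is not meant.

How it is judged:
On the way, in this order (a step that is already met when the one before it is completed fails the run):
1. the knob is pushed on and snapped fully home (z of knob_center in the frame of knob_seat between 0.018 and 0.0215 m and horizontal distance between knob_center and knob_seat below 0.003 m and angle between knob_center's own z axis and vertical below 0.06 rad), for 0.2 s.
2. with the knob home and turned to the slow mark, the stick is held over, straight away from the knob (all of step 1 and horizontal distance between knob_pointer and slow_mark below 0.004 m and value of joint stick_side above 0.27 rad and value of joint stick_fore between -0.15 and 0.15 rad), for 0.7 s.
At the end, for the whole second after the job is handed in: knob upright on the shaft, underside within 1.5 mm of the washer, axis within 3 mm of the shaft's, pointer end within 4 mm of the slow mark; stick back upright within 0.06 rad; on the way it was held over 0.27 rad or more, within 0.15 rad of straight, for 0.7 s with the knob home and turned down (all of step 1 and horizontal distance between knob_pointer and slow_mark below 0.004 m and value of joint stick_side between -0.06 and 0.06 rad and value of joint stick_fore between -0.06 and 0.06 rad and linear speed of knob below 0.02 m/s); the robot touches nothing.
It fails at once if the dial gauge is pushed more than 3 cm from its place (distance of dial_gauge from where it was at the start of the episode above 0.03 m).
It fails at once if the ring gauge is pushed more than 3 cm from its place (distance of ring_gauge from where it was at the start of the episode above 0.03 m).
It fails at once if the tape is pushed more than 3 cm from its place (distance of tape from where it was at the start of the episode above 0.03 m).
It also fails if it takes over 72 s, if anything falls off the work surface, if the arm or the gripper's body presses on something with over 40 N, if the wrist force passes 120 N, or if a joint passes its speed limit or range.

### The arm

A 6-joint arm with a two-finger parallel gripper is mounted at the origin on a cart in front of the work surface, level with it; the furniture and walls round the work are solid. World frame = base frame: x ahead of the robot, y to its left, z up, the work surface at z = 0. Lengths are in m, angles in rad, forces in N, time in s.
With the tool pointing down it reaches from about 0.35 to 0.775 m from the base axis. Payload 5.5 kg.
Tool frame: the origin (TCP) lies between the finger pads; the fingertips stand env.nose_length ahead of it and the grasp point (between the pads) lies 8 mm behind it (env.nose_length is the distance from the TCP to the fingertips, in m); z points along the fingers, y is the direction in which the jaws open and shut (so a half turn about z gives the same grasp; the last joint's range is limited). The gripper opens to 85 mm and grips with 20 to 120 N. Pads are 22 mm wide; open, the fingers measure 114 mm over their backs; the gripper's body (76 mm by 85 mm) begins 54 mm behind the grasp point. The pads swing forward as they close: fully open they stand 13 mm farther back than shut.
Start: joints at [1.019, 0.313, 0.046, 1.304, 0, 1.431], TCP at [0.23, 0.527, 0.242] pointing down, gripper open.
Joint ranges: [-2.76, 2.76], [-0.86, 1.69], [-1.03, 1.26], [-2.2, 2.34], [-1.47, 1.5], [-3.14, 3.14]. Speed limits (rad/s): [2.57, 2.57, 3.14, 3.14, 3.14, 3.14].

### API

Orientations are given as a unit quaternion [w, x, y, z].
In Python, from workcell import env gives the robot as it stands. The module is installed in compiled form; this text tells all that it offers.
- The arm moves only by the shell command python3 -m creep 'ROWS' [FORCE]. ROWS is a JSON object of lists of equal length, an entry for each row: "hand": the finger opening in mm, from 0 to 85.4; "delta_pos": the shift along the tool's x, y, z scaled (see below), a list of three; "turn": the turn about the tool's z scaled (see below). In form: {"hand": [hand, ...], "delta_pos": [[dx, dy, dz], ...], "turn": [turn, ...]}. A call has exactly 5 rows; each row shifts and turns the commanded pose from where the row before left it, along the tool's axes as they then stand; what a row does not reach is not made up. The controller multiplies each number of a shift by 0.8 m and each number of a turn by 5 degrees. A row lasts 1/12 s, in which the tool goes at most 41.7 mm and 7.16 degrees, less where a joint would pass 70% of its speed; a pose out of reach is approached as far as the arm can. A call with a number of a shift or a turn outside -1 to 1 is refused whole. A call with a gripper value outside its range is refused whole. The fingers move at their own pace and stop on an object; FORCE is the grip in N (left out, the last holds). Time passes only in rows, so rows that do not move let the fingers close, or fill a call up. It gives the time, the measured TCP pose, the force and the opening at its end, in the units of the state.
- env.get_state(): the state, without advancing time (a new reading comes with each control period).
- env.read_camera(name): name is "scene" or "top" or "wrist"; returns a dict with "pixels" (400x640x3 uint8, red, green, blue), "depth" (400x640 float32, m along the optical axis (not along the pixel's ray), 0 where there is no reading), "fx", "fy", "cx", "cy" (pixels), "origin" and "orientation" of the camera in the world. Camera axes: x right, y down, z forward; pixel columns grow to the right and rows downward; lengths in m; the calibration is good to about 2 mm. The wrist camera is an equidistant fisheye: a pixel r from the principal point sees the ray r / f radians off the axis. A picture is of the moment at which its call begins.
- env.hand_in(): hands the job in, once; it reports no verdict.
Trained networks look in the newest picture that a camera, given by its name, has taken for a name from the list of things; names that differ only in an ending like _2 or _b are one class to them, and where a whole thing is asked for, a point or a joint stands for the part that bears it (a point fixed in the world has none). Each returns a list of dicts, best first, with "score" (0 to 1); they miss things now and then, are a little off and sometimes report something else, mostly with a low value. They report only what shows in the picture. A call takes as long as a camera call. They do not tell look-alikes from the thing itself.
- env.find_in(camera, target): "location" ([row, column] in pixels, amid what is visible of it).
- env.pinpoint(camera, target): "location" ([row, column] in pixels: a listed point, or the origin of a listed thing).
The state is a dict: "clock": time; "joint_pos": joint angles; "qvel": joint speeds; "tau": joint torques, N m; "tcp_pos": TCP position; "orientation": TCP orientation; "wrist_force": force on the tool from outside, world axes, zero at the start; "ft_torque": the same for the moment, N m; "finger_gap": finger opening in m.
Only numpy, scipy, OpenCV 4.12 (cv2) and the standard library are available. Lean on these libraries where they do the work, as an engineer would, in place of code of your own. Each camera call takes 0.05 s, during which the arm holds its last target.

## Working session

There is one attempt and no reset: what is moved stays moved. The work goes in short steps, Python scripts to look and compute and a shell command to move; the robot and the scene stay as the last step left them, time stands still between calls to the robot, and variables do not carry over. Pictures are saved under pics/ and viewed, and the job is handed in when it is done.

```bash
mkdir -p pics; ls
cat > h.py <<'E'
from workcell import env
import numpy as np, cv2
from scipy.spatial.transform import Rotation as R
def q2m(q): return R.from_quat([q[1],q[2],q[3],q[0]]).as_matrix()
def shot(n,fn,crop=None,scale=1):
    c=env.read_camera(n); im=c["pixels"][:,:,::-1].copy()
    if crop: r0,r1,c0,c1=crop; im=im[r0:r1,c0:c1]
    if scale!=1: im=cv2.resize(im,None,fx=scale,fy=scale,interpolation=cv2.INTER_CUBIC)
    cv2.imwrite("pics/"+fn,im); return c
def ray(c,rc,n):
    r,q=rc; x=(q-c["cx"])/c["fx"]; y=(r-c["cy"])/c["fy"]
    if n=="wrist":
        th=np.hypot(x,y); s=np.sin(th)/max(th,1e-9); d=np.array([x*s,y*s,np.cos(th)])
    else: d=np.array([x,y,1.0])
    return np.array(c["origin"]),q2m(c["orientation"])@d
def atz(c,rc,n,z):
    o,d=ray(c,rc,n); return o+d*(z-o[2])/d[2]
def dep(c,rc,n):
    r,q=int(round(rc[0])),int(round(rc[1])); Z=c["depth"][r,q]; o,d=ray(c,rc,n)
    dl=q2m(c["orientation"]).T@d
    return o+d*Z/dl[2]
def proj(c,p,n):
    l=q2m(c["orientation"]).T@(np.array(p)-np.array(c["origin"]))
    if n=="wrist":
        th=np.arctan2(np.hypot(l[0],l[1]),l[2]); k=th/max(np.hypot(l[0],l[1]),1e-9); return (c["cy"]+c["fy"]*l[1]*k,c["cx"]+c["fx"]*l[0]*k)
    return (c["cy"]+c["fy"]*l[1]/l[2],c["cx"]+c["fx"]*l[0]/l[2])
E
python3 - <<'E'
from h import *
print(env.get_state(), env.nose_length)
for n in ["scene","top","wrist"]:
    c=shot(n,n+"0.png"); print(n,c["origin"],c["orientation"],c["fx"],c["cx"],c["cy"])
    for t in ["jog_box","knob_center","knob_pointer","shaft_tip","knob_seat","stick_head","slow_mark","dial_gauge","ring_gauge","tape"]:
        l=env.pinpoint(n,t)
        for d in l[:3]: print(n,t,np.round(d["location"],1),round(d["score"],2),np.round(dep(c,d["location"],n),3))
E
```

```text
pics
{'clock': 0.0, 'joint_pos': array([ 1.01941052e+00,  3.13975199e-01,  4.49569342e-02,  1.30358050e+00,
       -2.88875390e-06,  1.43116855e+00]), 'qvel': array([-2.54289100e-03, -2.68259584e-04, -1.16479838e-03,  1.34058543e-03,
       -6.95171527e-05,  3.42432306e-04]), 'tau': array([ 2.73417005e-03, -4.80625248e+01,  2.98534387e+01,  1.92611315e-02,
       -1.44227506e-04, -9.44354696e-06]), 'tcp_pos': array([0.22989012, 0.52650542, 0.24141417]), 'orientation': array([-3.03859758e-04,  2.04427605e-01,  9.78881271e-01, -8.48448911e-04]), 'wrist_force': array([ 0.59737133, -0.3372151 ,  0.06098207]), 'ft_torque': array([-0.01490491, -0.02475869, -0.00384038]), 'finger_gap': 0.08525572845818107} 0.011
scene [-0.48951994 -0.82034861  0.78809461] [-0.45996432  0.77240481 -0.37392306  0.22804644] 497.6500408176279 321.3082301308562 199.1911380600699
scene jog_box [207.7 283.6] 0.71 [0.482 0.077 0.051]
scene knob_center [265.1 346.3] 0.73 [ 0.394 -0.22   0.021]
scene knob_center [267.2 380.5] 0.61 [ 0.428 -0.303  0.033]
scene knob_center [253.  373.5] 0.61 [ 0.481 -0.248  0.024]
scen
[... 1671 characters left out ...]
7 427.5] 0.51 [ 0.43  -0.423 -0.001]
wrist [0.15257758 0.56116023 0.37376959] [0.13805576 0.8253115  0.53987201 0.09132225] 309.70691628693146 318.83737110960766 199.6434527576428
wrist jog_box [376.2 196.1] 0.66 [0.221 0.481 0.303]
wrist knob_center [362.9  73.4] 0.77 [ 0.409 -0.197  0.022]
wrist knob_center [364.8  90.9] 0.66 [ 0.417 -0.115  0.027]
wrist knob_center [375.4  65.5] 0.61 [ 0.44  -0.281  0.031]
wrist knob_pointer [371.9  70.7] 0.65 [ 0.423 -0.215  0.039]
wrist knob_pointer [398.4  92.2] 0.6 [0.193 0.474 0.337]
wrist knob_pointer [363.2  81.9] 0.58 [ 0.401 -0.126  0.038]
wrist ring_gauge [355.5 270.2] 0.91 [0.214 0.518 0.307]
wrist tape [364.7  47.5] 0.68 [ 0.418 -0.408  0.003]
```

Run:
```python
from h import *
shot("top","t1.png",(130,270,200,460),3)
shot("scene","s1.png",(130,330,190,450),3)
```

```text
(no output)
```

View pics/t1.png

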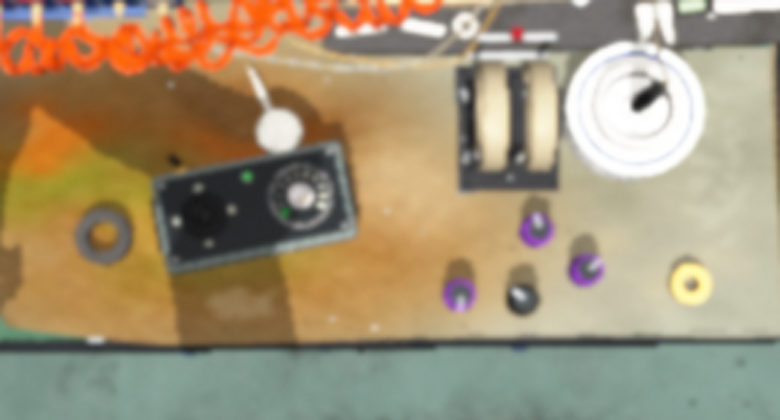

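View pics/s1.png

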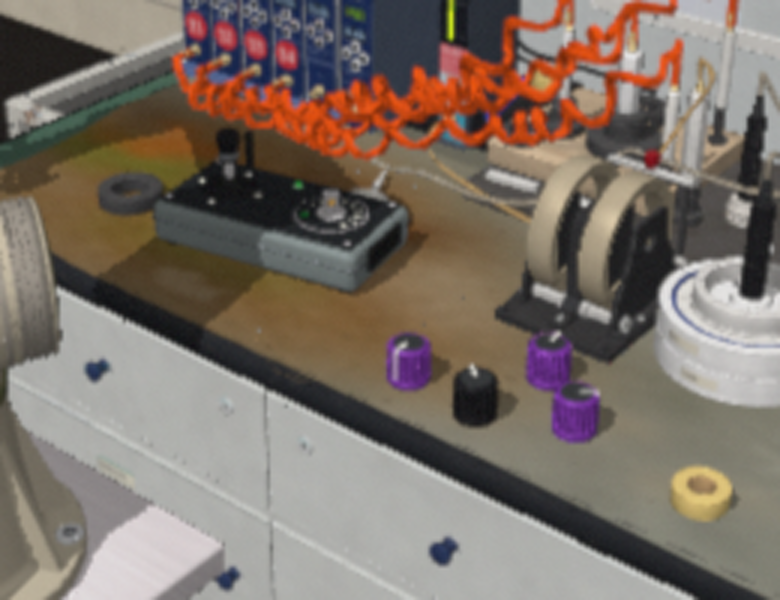

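The black knob is at top-image px (row 229, col 374), with its pointer facing up-left. Three purple look-alikes surround it. The box is at about (200, 285), yawed roughly 10°, with the shaft on its right end. I'll fly over the box first to look at the shaft.

```bash
for i in 1 2 3; do python3 -m creep '{"hand":[85,85,85,85,85],"delta_pos":[[-0.0325,-0.0246,0],[-0.0325,-0.0246,0],[-0.0325,-0.0246,0],[-0.0325,-0.0246,0],[-0.0325,-0.0246,0]],"turn":[0,0,0,0,0]}' 40; done
python3 - <<'E'
from h import *
s=env.get_state(); print(s["clock"],s["tcp_pos"],s["joint_pos"])
c=shot("wrist","w1.png",None,1.25)
for t in ["jog_box","shaft_tip","knob_seat","stick_head","slow_mark"]:
    for d in env.pinpoint("wrist",t)[:2]: print(t,np.round(d["location"],1),round(d["score"],2),np.round(dep(c,d["location"],"wrist"),3))
E
```

```text
clock: 2.17
tcp_pos: [0.3103, 0.3835, 0.2424]
orientation: [0.0, 0.204, 0.979, 0.0]
wrist_force: [0.7, 0.3, 0.2]
finger_gap: 0.0848
clock: 2.58
tcp_pos: [0.3902, 0.2411, 0.2426]
orientation: [0.0, 0.204, 0.979, 0.0]
wrist_force: [0.6, -0.0, -0.2]
finger_gap: 0.0849
clock: 3.0
tcp_pos: [0.47, 0.0988, 0.2425]
orientation: [0.0, 0.205, 0.979, 0.0]
wrist_force: [1.0, 1.1, -0.2]
finger_gap: 0.0854
3.0 [0.46999759 0.09878767 0.24254837] [ 3.97157140e-02  1.29362227e-01 -1.88377840e-01  1.25238271e+00
  1.67315833e-04  4.51667752e-01]
jog_box [198.4 355. ] 0.57 [0.509 0.126 0.052]
shaft_tip [249.6 311.6] 0.72 [0.536 0.062 0.077]
knob_seat [243.2 319. ] 0.85 [0.392 0.133 0.374]
stick_head [198.3 422.7] 0.68 [0.51  0.185 0.118]
slow_mark [241.3 319.7] 0.34 [0.539 0.071 0.059]
```

View pics/w1.png

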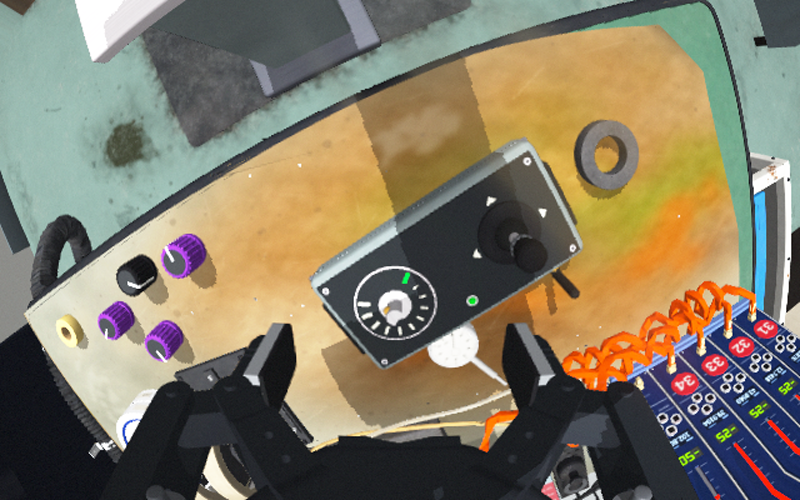

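Run:
```python
from h import *
c=shot("wrist","w2.png",(205,285,270,360),8)
c=shot("wrist","w2k.png",(180,300,40,180),5)
```

```text
(no output)
```

View pics/w2.png

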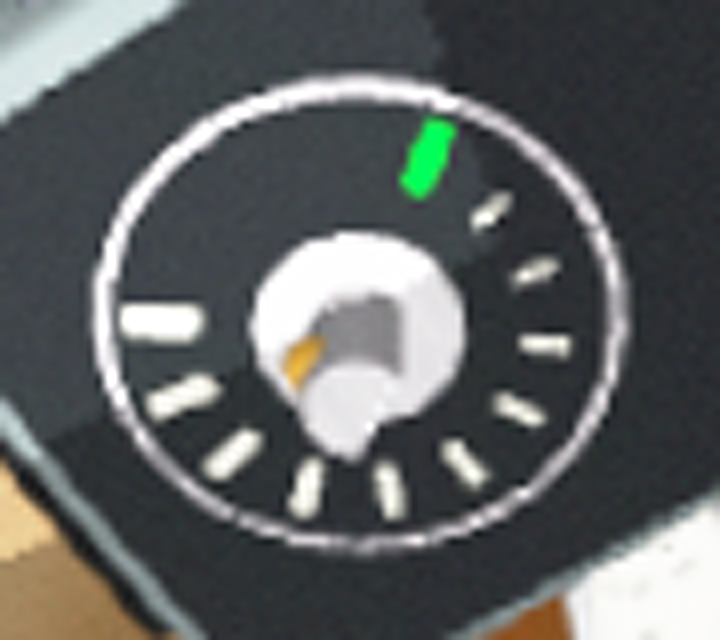

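View pics/w2k.png

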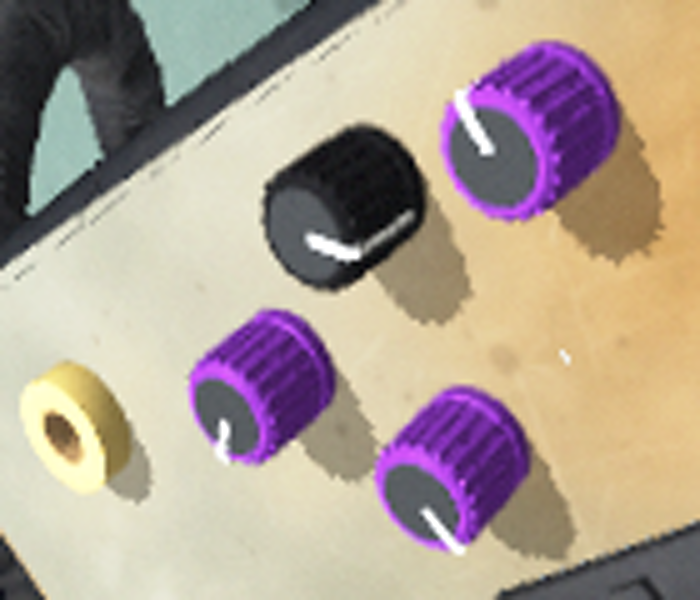

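```bash
cat > ov.py <<'E'
from h import *
import sys
def overlay(c,crop,scale,ctr,yaw,phis,fn,n="wrist"):
    im=c["pixels"][:,:,::-1]; r0,r1,c0,c1=crop
    tiles=[]
    for ph in phis:
        m=cv2.resize(im[r0:r1,c0:c1],None,fx=scale,fy=scale,interpolation=cv2.INTER_CUBIC).copy()
        def P(p):
            r,q=proj(c,p,n); return (int((q-c0+.5)*scale),int((r-r0+.5)*scale))
        def poly(pts,col): cv2.polylines(m,[np.array([P(p) for p in pts],np.int32)],True,col,1,cv2.LINE_AA)
        t=np.linspace(0,2*np.pi,60)
        poly([[ctr[0]+.0155*np.cos(a),ctr[1]+.0155*np.sin(a),.055] for a in t],(255,0,0))
        h=np.arccos(3.5/8); tt=np.linspace(ph+h,ph+2*np.pi-h,40)
        poly([[ctr[0]+.008*np.cos(a),ctr[1]+.008*np.sin(a),.078] for a in tt],(0,0,255))
        poly([[ctr[0]+.008*np.cos(a),ctr[1]+.008*np.sin(a),.055] for a in tt],(255,0,255))
        b=P([ctr[0]-.008*np.cos(ph),ctr[1]-.008*np.sin(ph),.070]); cv2.circle(m,b,3,(255,255,0),-1)
        g=yaw+2.2; cv2.line(m,P([ctr[0]+.02*np.cos(g),ctr[1]+.02*np.sin(g),.052]),P([ctr[0]+.035*np.cos(g),ctr[1]+.035*np.sin(g),.052]),(0,0,255),1)
        cv2.putText(m,"%.2f"%ph,(5,20),0,.6,(0,255,255),1); tiles.append(m)
    cv2.imwrite("pics/"+fn,np.hstack(tiles))
E
python3 - <<'E'
from h import *
from ov import overlay
c=env.read_camera("wrist")
pc=lambda x,y:(205+y/8-.5,270+x/8-.5)
for nm,xy,z in [("ring",(362,312),.052),("washer",(358,328),.055),("tip",(345,408),.078),("green",(428,158),.052),("ball",(303,362),.070)]:
    print(nm,np.round(atz(c,pc(*xy),"wrist",z),4))
# ring extents -> use cv: white-ish threshold ellipse
im=c["pixels"][205:285,270:360].astype(int)
g=(im[:,:,1]>200)&(im[:,:,0]<120); r,q=np.nonzero(g); gp=atz(c,(205+r.mean(),270+q.mean()),"wrist",.052); print("green",gp)
st=atz(c,(198.3,422.7),"wrist",.109); print("stick",st)
ctr=atz(c,pc(362,312),"wrist",.052)[:2]
print("yaw from stick",np.arctan2(*(st[:2]-ctr)[::-1])-np.pi/2,"green",np.arctan2(*(gp[:2]-ctr)[::-1])-2.2, np.linalg.norm(st[:2]-ctr))
overlay(c,(225,275,285,345),6.5,ctr,np.arctan2(*(gp[:2]-ctr)[::-1])-2.2,[-.3,0.1],"ov1.png")
E
```

```text
ring [0.5409 0.0657 0.052 ]
washer [0.5416 0.0648 0.055 ]
tip [0.5414 0.0633 0.078 ]
green [0.5222 0.0842 0.052 ]
ball [0.5364 0.059  0.07  ]
green [0.52171032 0.08395145 0.052     ]
stick [0.51288172 0.18937146 0.109     ]
yaw from stick 0.22257886405056415 green 0.1815787049493096 0.1267490375102439
```

View pics/ov1.png

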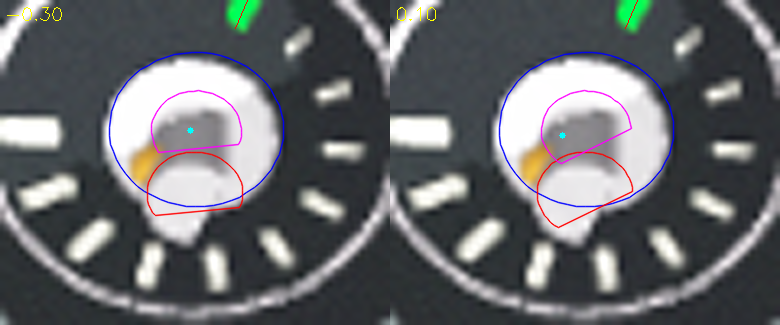

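Run:
```python
from h import *
from ov import overlay
c=env.read_camera("wrist")
pc=lambda x,y:(225+y/6.5-.5,285+x/6.5-.5)
ctr=atz(c,pc(191,133),"wrist",.055)[:2]; print(ctr)
overlay(c,(235,270,295,330),7.3,ctr,.18,[0.6,.8,1.0],"ov2.png")
```

```text
[0.54092477 0.06473454]
```

View pics/ov2.png

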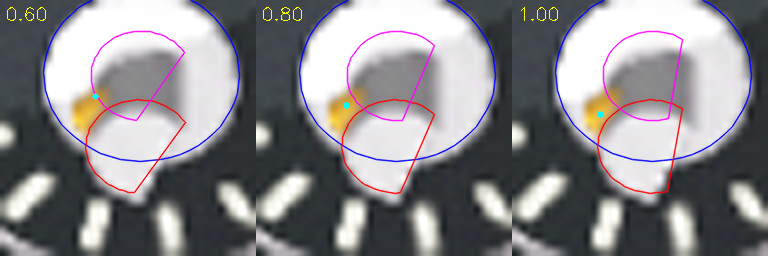

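```bash
cat > plan.py <<'E'
from h import *
import sys
def plan(tgt,dyaw_deg,n):
    """tgt TCP xyz, dyaw CCW from above deg, n rows: turn spread evenly, shifts along current axes (before turn)"""
    s=env.get_state(); M=q2m(s["orientation"]); p=np.array(s["tcp_pos"])
    d=(np.array(tgt)-p)/n; t=-dyaw_deg/n
    print("pos",np.round(p,4),"yawY",round(np.arctan2(M[1,1],M[0,1]),3),"tilt",round(np.arccos(-M[2,2]),4))
    for i in range(n):
        A=R.from_euler('z',np.deg2rad(t*(i))).as_matrix()
        print("row",i,np.round((M@A).T@d/0.8,4).tolist(),"turn",round(t/5,3), "mm",round(np.linalg.norm(d)*1000,1))
E
python3 - <<'E'
from h import *
from plan import plan
c=env.read_camera("top"); print(atz(c,(130+295/3,200+520/3),"top",.04))
c=env.read_camera("wrist"); print(atz(c,(180+237/5,40+305/5),"wrist",.04)); print("ptr end",atz(c,(180+255/5,40+354/5),"wrist",.04),"ptr in",atz(c,(180+240/5,40+310/5),"wrist",.04))
plan([.415,-.205,.20],-26,10)
E
```

```text
[ 0.4135381  -0.20951649  0.04      ]
[ 0.41139754 -0.21274382  0.04      ]
ptr end [ 0.4229903  -0.19821222  0.04      ] ptr in [ 0.41288899 -0.21148448  0.04      ]
pos [0.4691 0.1011 0.2424] yawY 1.161 tilt 0.0003
row 0 [-0.0091, -0.0378, 0.0053] turn 0.52 mm 31.4
row 1 [-0.0108, -0.0373, 0.0053] turn 0.52 mm 31.4
row 2 [-0.0124, -0.0368, 0.0053] turn 0.52 mm 31.4
row 3 [-0.0141, -0.0362, 0.0053] turn 0.52 mm 31.4
row 4 [-0.0157, -0.0355, 0.0053] turn 0.52 mm 31.4
row 5 [-0.0173, -0.0348, 0.0053] turn 0.52 mm 31.4
row 6 [-0.0189, -0.034, 0.0053] turn 0.52 mm 31.4
row 7 [-0.0204, -0.0331, 0.0053] turn 0.52 mm 31.4
row 8 [-0.0219, -0.0321, 0.0053] turn 0.52 mm 31.4
row 9 [-0.0233, -0.0311, 0.0053] turn 0.52 mm 31.4
```

```bash
python3 -m creep '{"hand":[65,65,65,65,65],"delta_pos":[[-0.009,-0.0385,0.0053],[-0.011,-0.038,0.0053],[-0.0124,-0.0375,0.0053],[-0.014,-0.037,0.0053],[-0.0157,-0.0362,0.0053]],"turn":[0.52,0.52,0.52,0.52,0.52]}'
python3 -m creep '{"hand":[65,65,65,65,65],"delta_pos":[[-0.0173,-0.0355,0.0053],[-0.019,-0.0347,0.0053],[-0.0204,-0.0338,0.0053],[-0.0219,-0.0328,0.0053],[-0.0233,-0.032,0.0053]],"turn":[0.52,0.52,0.52,0.52,0.52]}'
python3 - <<'E'
from h import *
c=shot("wrist","w3.png",None,1.25)
for t in ["knob_center","knob_pointer"]:
    for d in env.pinpoint("wrist",t)[:4]: print(t,np.round(d["location"],1),round(d["score"],2),np.round(atz(c,d["location"],"wrist",.02 if t=="knob_center" else .04),4))
shot("wrist","w3z.png",(190,290,270,370),7)
E
```

```text
clock: 4.02
tcp_pos: [0.4403, -0.0559, 0.2211]
orientation: [0.0, 0.314, 0.949, 0.0]
wrist_force: [-0.0, -0.4, 0.3]
finger_gap: 0.0651
clock: 4.43
tcp_pos: [0.4111, -0.2115, 0.1999]
orientation: [0.0, 0.42, 0.907, 0.0]
wrist_force: [0.1, 1.2, 0.7]
finger_gap: 0.0648
knob_center [181.7 316.8] 0.98 [ 0.4116 -0.2147  0.02  ]
knob_center [127.1 374.1] 0.78 [ 0.4185 -0.1331  0.02  ]
knob_center [251.8 293.2] 0.76 [ 0.4445 -0.2954  0.02  ]
knob_pointer [257.2 377.8] 0.92 [ 0.5137 -0.2322  0.04  ]
knob_pointer [181.1 331.2] 0.64 [ 0.4184 -0.2007  0.04  ]
knob_pointer [114.8 363.5] 0.59 [ 0.3991 -0.132   0.04  ]
knob_pointer [272.8 290.9] 0.58 [ 0.4535 -0.3086  0.04  ]
```

View pics/w3.png

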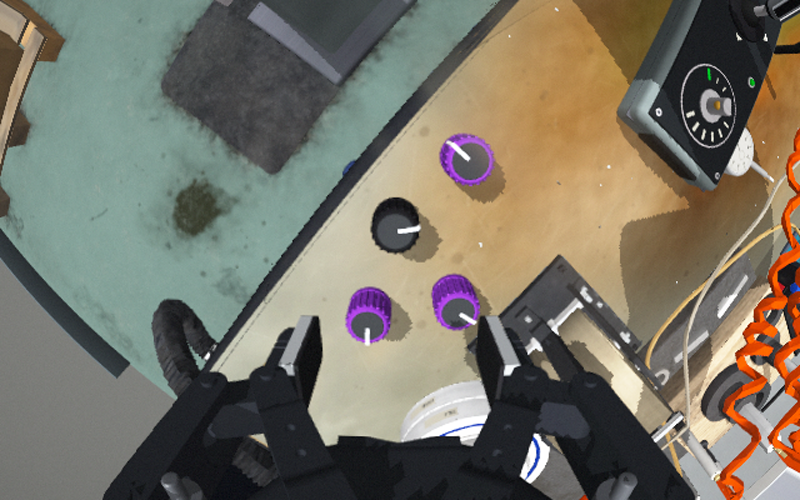

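View pics/w3z.png

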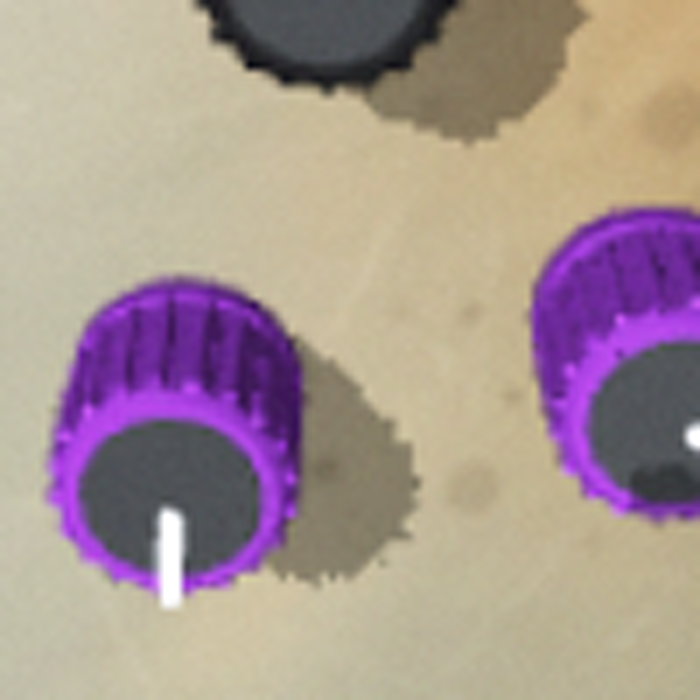

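Run:
```python
from h import *
c=shot("wrist","w4.png",(145,215,280,350),9)
im=c["pixels"].astype(int)
cr=im[145:215,280:350]
# top face mask: grey ~ (70,75,80) vs skirt black; white pointer
w=(cr.min(2)>200); r,q=np.nonzero(w)
print("white px",len(r),r.min()+145,r.max()+145,q.min()+280,q.max()+280)
pts=np.array([atz(c,(a+145,b+280),"wrist",.04)[:2] for a,b in zip(r,q)])
print(pts.mean(0)); u,s,v=np.linalg.svd(pts-pts.mean(0)); print("axis ang",np.arctan2(v[0][1],v[0][0]), "ext",((pts-pts.mean(0))@v[0]).min(),((pts-pts.mean(0))@v[0]).max())
dk=cr.max(2)<95; n,lab,st,ce=cv2.connectedComponentsWithStats(dk.astype(np.uint8)); k=1+np.argmax(st[1:,4]); print(st[k],ce[k])
```

```text
white px 63 181 187 318 335
[ 0.41657793 -0.20558227]
axis ang -2.2631901872637954 ext -0.009056755654616708 0.00803090818464546
[  16   14   39   45 1304] [35.03527607 35.66794479]
```

View pics/w4.png

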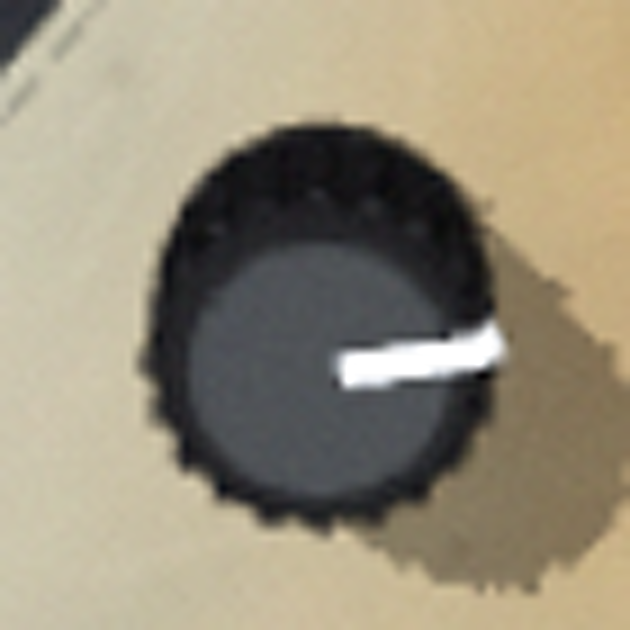

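Run:
```python
from h import *
from plan import plan
c=env.read_camera("wrist")
for xy in [(320,368),(318,368)]: print(atz(c,(145+xy[1]/9-.5,280+xy[0]/9-.5),"wrist",.04))
s=env.get_state(); print(s["joint_pos"],s["finger_gap"])
plan([.4105,-.2125,.028],0,5)
```

```text
[ 0.40931706 -0.21243923  0.04      ]
[ 0.40915111 -0.21258028  0.04      ]
[-6.45220996e-01  1.14235658e-01 -3.11971421e-01  1.14508372e+00
  4.63789206e-04  2.19026452e-01] 0.06488335391378655
pos [ 0.4115 -0.2094  0.2   ] yawY 0.707 tilt 0.0007
row 0 [-0.0004, -0.0007, 0.043] turn 0.0 mm 34.4
row 1 [-0.0004, -0.0007, 0.043] turn 0.0 mm 34.4
row 2 [-0.0004, -0.0007, 0.043] turn 0.0 mm 34.4
row 3 [-0.0004, -0.0007, 0.043] turn 0.0 mm 34.4
row 4 [-0.0004, -0.0007, 0.043] turn 0.0 mm 34.4
```

```bash
python3 -m creep '{"hand":[65,65,65,65,65],"delta_pos":[[-0.0005,-0.0007,0.035],[-0.0005,-0.0007,0.035],[-0.0005,-0.0007,0.035],[-0.0005,-0.0007,0.035],[-0.0005,-0.0007,0.035]],"turn":[0,0,0,0,0]}'
python3 - <<'E'
from h import *
from plan import plan
c=shot("wrist","w5.png",None,1.25)
plan([.410,-.2125,.014],0,5)
E
```

```text
clock: 5.15
tcp_pos: [0.4113, -0.2123, 0.0592]
orientation: [0.001, 0.418, 0.908, 0.0]
wrist_force: [0.6, -0.8, -0.3]
finger_gap: 0.0649
pos [ 0.4084 -0.2103  0.0544] yawY 0.708 tilt 0.0067
row 0 [-0.0007, -0.0, 0.0101] turn 0.0 mm 8.1
row 1 [-0.0007, -0.0, 0.0101] turn 0.0 mm 8.1
row 2 [-0.0007, -0.0, 0.0101] turn 0.0 mm 8.1
row 3 [-0.0007, -0.0, 0.0101] turn 0.0 mm 8.1
row 4 [-0.0007, -0.0, 0.0101] turn 0.0 mm 8.1
```

View pics/w5.png

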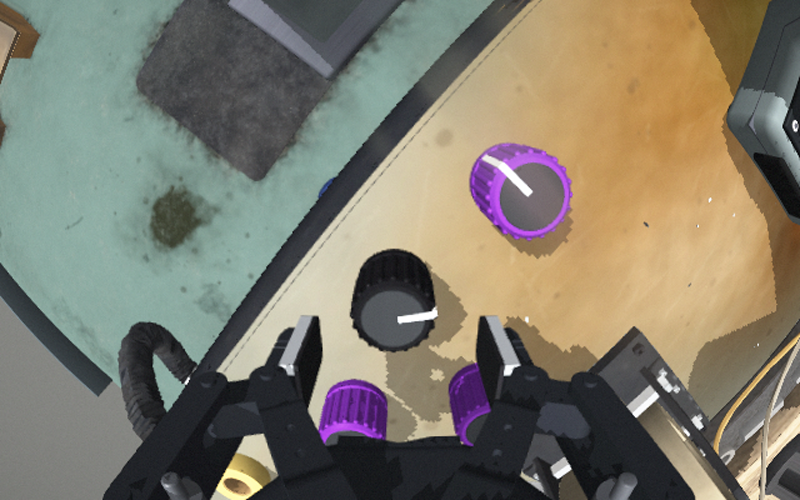

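The black knob at (394, 320) sits centred between the pads, with its pointer to the right. I'll descend and grip.

```bash
python3 -m creep '{"hand":[65,65,65,65,65],"delta_pos":[[-0.0007,0,0.0125],[-0.0007,0,0.0125],[-0.0007,0,0.0125],[0,0,0.0125],[0,0,0]],"turn":[0,0,0,0,0]}'
python3 -m creep '{"hand":[55,40,36,36,36],"delta_pos":[[0,0,0],[0,0,0],[0,0,0],[0,0,0],[0,0,0]],"turn":[0,0,0,0,0]}' 40
python3 - <<'E'
from h import *
c=shot("wrist","w6.png",None,1.25); s=env.get_state(); print(s["tcp_pos"],s["finger_gap"],s["wrist_force"])
E
```

```text
clock: 5.62
tcp_pos: [0.4115, -0.2133, 0.0194]
orientation: [-0.001, 0.418, 0.908, 0.0]
wrist_force: [-1.3, 0.3, 0.4]
finger_gap: 0.0653
clock: 6.03
tcp_pos: [0.4126, -0.215, 0.0211]
orientation: [0.001, 0.419, 0.908, 0.0]
wrist_force: [0.4, 1.7, 6.7]
finger_gap: 0.0398
[ 0.4125879  -0.21503348  0.02112243] 0.0401438974190077 [-0.44680893  2.39945142  6.86694289]
```

View pics/w6.png

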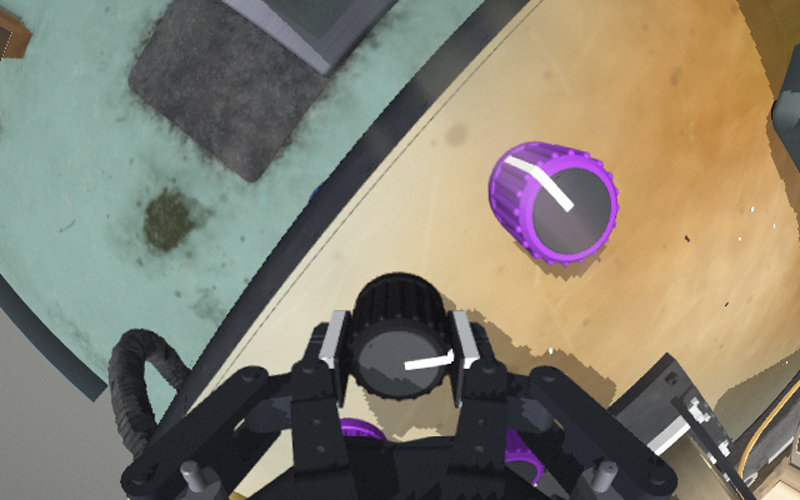

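```bash
python3 -m creep '{"hand":[30,30,30,30,30],"delta_pos":[[0,0,-0.01],[0,0,-0.035],[0,0,-0.045],[0,0,-0.045],[0,0,-0.04]],"turn":[0,0,0,0,0]}' 50
python3 - <<'E'
from h import *
from plan import plan
c=shot("wrist","w7.png",(220,340,240,400),5); s=env.get_state(); print(s["tcp_pos"],s["finger_gap"],s["wrist_force"])
plan([.541,.065,.16],0,10)
E
```

```text
clock: 6.5
tcp_pos: [0.4116, -0.2151, 0.1626]
orientation: [0.001, 0.419, 0.908, -0.0]
wrist_force: [0.0, -0.3, -0.8]
finger_gap: 0.0399
[ 0.41444622 -0.21713494  0.16866462] 0.03961020281544455 [ 2.25468907 -1.2612256   3.69217055]
pos [ 0.4144 -0.2171  0.1687] yawY 0.705 tilt 0.0105
row 0 [0.0166, 0.0349, 0.001] turn 0.0 mm 30.9
row 1 [0.0166, 0.0349, 0.001] turn 0.0 mm 30.9
row 2 [0.0166, 0.0349, 0.001] turn 0.0 mm 30.9
row 3 [0.0166, 0.0349, 0.001] turn 0.0 mm 30.9
row 4 [0.0166, 0.0349, 0.001] turn 0.0 mm 30.9
row 5 [0.0166, 0.0349, 0.001] turn 0.0 mm 30.9
row 6 [0.0166, 0.0349, 0.001] turn 0.0 mm 30.9
row 7 [0.0166, 0.0349, 0.001] turn 0.0 mm 30.9
row 8 [0.0166, 0.0349, 0.001] turn 0.0 mm 30.9
row 9 [0.0166, 0.0349, 0.001] turn 0.0 mm 30.9
```

View pics/w7.png

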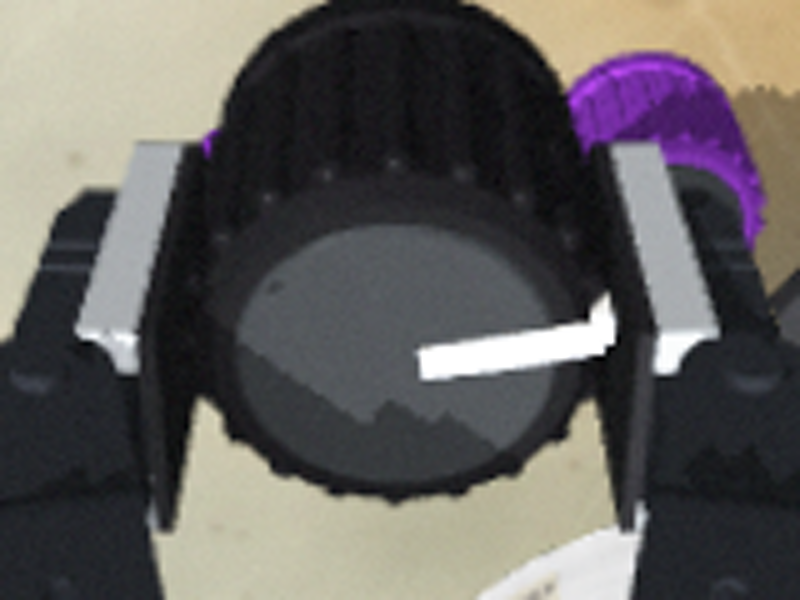

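```bash
cat > kn.py <<'E'
from h import *
def knob_tool(verbose=True):
    s=env.get_state(); c=env.read_camera("wrist"); s=env.get_state()
    M=q2m(s["orientation"]); p=np.array(s["tcp_pos"])
    return c,s,M,p
E
python3 - <<'E'
from kn import *
c,s,M,p=knob_tool()
Mc=q2m(c["orientation"]); print("cam in tool",np.round(M.T@(np.array(c["origin"])-p),4), np.round(M.T@Mc,3).tolist())
f=lambda x,y:(220+y/5-.5,240+x/5-.5)
zs=[]
for x,y in [(397,350),(300,330),(350,300),(450,280),(330,420),(500,400)]:
    P=M.T@(dep(c,f(x,y),"wrist")-p); zs.append(P[2]); print(np.round(P,4))
z=np.median(zs)
# intersect ray with tool plane z
def tz(rc,z):
    o,d=ray(c,rc,"wrist"); o=M.T@(o-p); d=M.T@d; return o+d*(z-o[2])/d[2]
# ellipse of top face
for x,y in [(397,352),(234,345),(556,352),(397,224),(397,480)]: print("edge",np.round(tz(f(x,y),z),4))
a,b=tz(f(424,364),z),tz(f(592,337),z); print("ptr",a,b,"angle rel tool", np.arctan2(b[1]-a[1],b[0]-a[0]))
yaw=np.arctan2(M[1,1],M[0,1]); d=M@(b-a); print("world ptr ang",np.arctan2(d[1],d[0]),yaw,"tip z",p[2])
E
```

```text
cam in tool [ 0.0851  0.     -0.1341] [[-0.0, -0.946, -0.326], [1.0, -0.001, 0.001], [-0.001, -0.326, 0.946]]
[ 0.0041  0.0002 -0.0211]
[ 0.0067 -0.0083 -0.0217]
[ 0.0099 -0.0039 -0.0216]
[ 0.0122  0.0047 -0.0219]
[-0.0038 -0.0059 -0.0212]
[-0.0014  0.0095 -0.0213]
edge [ 0.0042  0.0002 -0.0215]
edge [ 0.0048 -0.0142 -0.0215]
edge [ 0.004   0.0143 -0.0215]
edge [ 0.0176  0.0002 -0.0215]
edge [-0.0108  0.0002 -0.0215]
ptr [ 0.00287007  0.00256702 -0.02145359] [ 0.00558406  0.0173927  -0.02145359] angle rel tool 1.3897410269431267
world ptr ang 0.8862710871588876 0.7052259670501486 tip z 0.16607203181131028
```

Run:
```python
from plan import *
plan([.570,.031,.145],0,10)
```

```text
pos [ 0.4147 -0.2173  0.1661] yawY 0.705 tilt 0.0108
row 0 [0.0111, 0.0349, 0.0026] turn 0.0 mm 29.4
row 1 [0.0111, 0.0349, 0.0026] turn 0.0 mm 29.4
row 2 [0.0111, 0.0349, 0.0026] turn 0.0 mm 29.4
row 3 [0.0111, 0.0349, 0.0026] turn 0.0 mm 29.4
row 4 [0.0111, 0.0349, 0.0026] turn 0.0 mm 29.4
row 5 [0.0111, 0.0349, 0.0026] turn 0.0 mm 29.4
row 6 [0.0111, 0.0349, 0.0026] turn 0.0 mm 29.4
row 7 [0.0111, 0.0349, 0.0026] turn 0.0 mm 29.4
row 8 [0.0111, 0.0349, 0.0026] turn 0.0 mm 29.4
row 9 [0.0111, 0.0349, 0.0026] turn 0.0 mm 29.4
```

```bash
for i in 1 2; do python3 -m creep '{"hand":[30,30,30,30,30],"delta_pos":[[0.0111,0.0349,0.0026],[0.0111,0.0349,0.0026],[0.0111,0.0349,0.0026],[0.0111,0.0349,0.0026],[0.0111,0.0349,0.0026]],"turn":[0,0,0,0,0]}'; done
python3 -m creep '{"hand":[30,30,30,30,30],"delta_pos":[[0,0,0],[0,0,0],[0,0,0],[0,0,0],[0,0,0]],"turn":[0,0,0,0,0]}'
python3 - <<'E'
from h import *
c=shot("wrist","w8.png",None,1.25); s=env.get_state(); print(s["tcp_pos"],s["finger_gap"],s["wrist_force"],s["joint_pos"])
for t in ["shaft_tip","knob_seat","slow_mark"]:
    for d in env.pinpoint("wrist",t)[:2]: print(t,np.round(d["location"],1),round(d["score"],2),np.round(dep(c,d["location"],"wrist"),3))
E
```

```text
clock: 7.02
tcp_pos: [0.4894, -0.0896, 0.1493]
orientation: [-0.0, 0.42, 0.908, -0.0]
wrist_force: [0.3, -0.2, -0.8]
finger_gap: 0.0396
clock: 7.43
tcp_pos: [0.5669, 0.0349, 0.1387]
orientation: [-0.0, 0.419, 0.908, -0.0]
wrist_force: [0.7, -0.6, -0.1]
finger_gap: 0.0397
clock: 7.85
tcp_pos: [0.5662, 0.0325, 0.1392]
orientation: [-0.0, 0.42, 0.907, -0.0]
wrist_force: [0.1, -0.2, -0.9]
finger_gap: 0.0393
[0.56636389 0.03253384 0.13926939] 0.0398038493903407 [ 0.53427213 -0.41663358 -0.55601568] [-8.40784931e-02  3.48715522e-01 -1.61646874e-01  1.06046271e+00
 -6.27528251e-05  7.83106427e-01]
shaft_tip [ 83.9 356.4] 0.74 [0.525 0.121 0.053]
shaft_tip [168.1 325. ] 0.62 [0.544 0.066 0.079]
knob_seat [160.3 324.2] 0.56 [0.54  0.069 0.077]
slow_mark [169.9 319.7] 0.66 [0.542 0.063 0.078]
slow_mark [137.2 318.6] 0.6 [0.53  0.076 0.053]
```

View pics/w8.png

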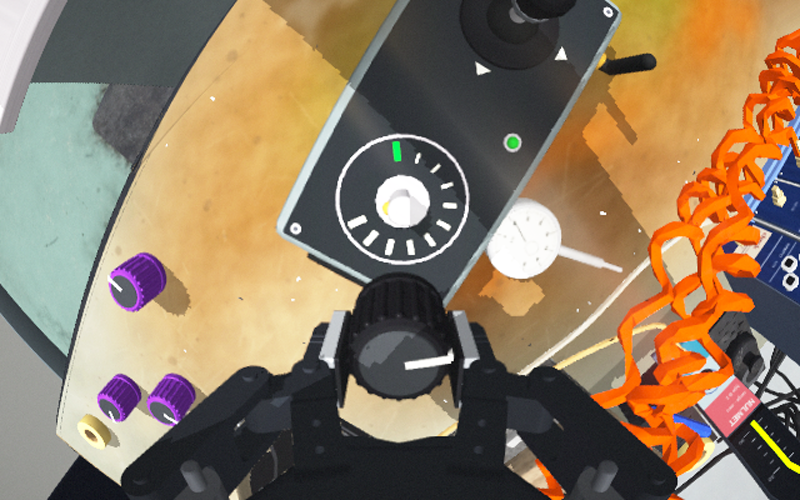

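Run:
```python
from kn import *
from ov import overlay
c=shot("wrist","w9.png",(135,190,295,350),12)
crop=(145,185,305,345)
overlay(c,crop,9.5,[.541,.0645],.18,[.6,.75],"ov3.png")
```

```text
(no output)
```

View pics/w9.png

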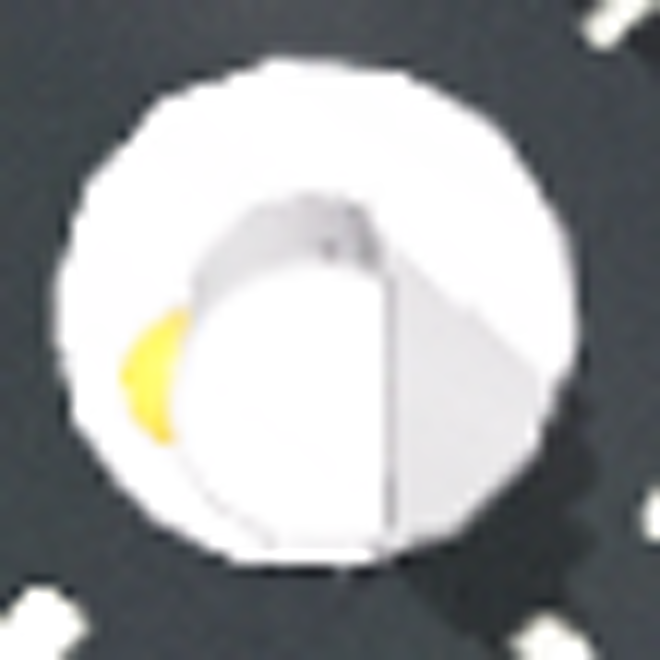

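View pics/ov3.png

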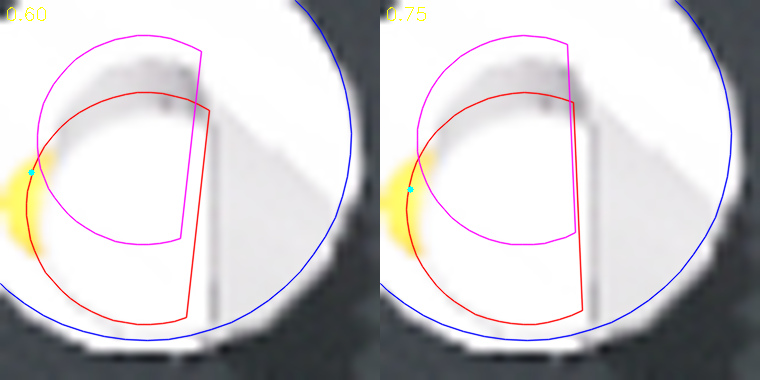

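Run:
```python
from kn import *
from ov import overlay
c,s,M,p=knob_tool()
f=lambda x,y:(135+y/12-.5,295+x/12-.5)
for xy,z in [((318,313),.055),((323,406),.078)]:
    P=atz(c,f(*xy),"wrist",z); print("world",np.round(P,4),"tool",np.round(M.T@(P-p),4))
P=atz(c,f(318,313),"wrist",.055)
print("pts dep washer",[np.round(dep(c,f(*xy),"wrist"),4) for xy in [(318,120),(110,250),(500,250)]],"tip",np.round(dep(c,f(300,420),"wrist"),4),"plate",np.round(dep(c,f(20,500),"wrist"),4))
overlay(c,(145,185,305,345),9.5,P[:2],.18,[.65,.72],"ov4.png")
print(p,np.arctan2(M[1,1],M[0,1]))
```

```text
world [0.5423 0.0646 0.055 ] tool [0.0398 0.0017 0.0843]
world [0.5426 0.0644 0.078 ] tool [0.0395 0.0018 0.0613]
pts dep washer [array([0.5348, 0.0734, 0.0555]), array([0.5306, 0.0594, 0.0542]), array([0.548 , 0.0744, 0.0549])] tip [0.5422 0.063  0.0778] plate [0.5363 0.0438 0.0531]
[0.5667457  0.03313618 0.13926565] 0.7045196781275157
```

View pics/ov4.png

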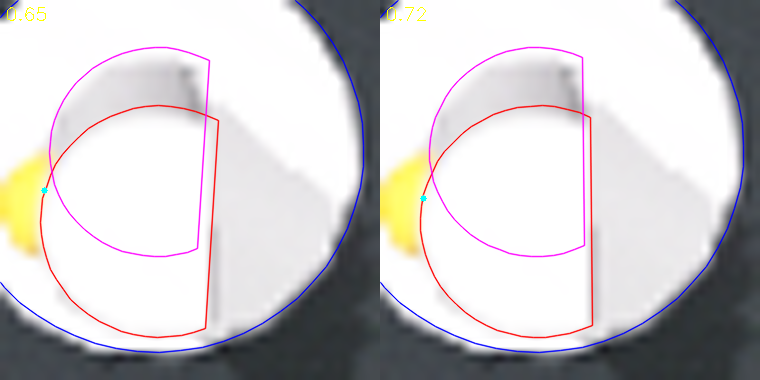

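Run:
```python
from plan import *
plan([.544,.0613,.112],-10,5)
```

```text
pos [0.5667 0.0331 0.1393] yawY 0.705 tilt 0.0003
row 0 [0.009, 0.0002, 0.0068] turn 0.4 mm 9.1
row 1 [0.0091, -0.0001, 0.0068] turn 0.4 mm 9.1
row 2 [0.009, -0.0004, 0.0068] turn 0.4 mm 9.1
row 3 [0.009, -0.0007, 0.0068] turn 0.4 mm 9.1
row 4 [0.009, -0.001, 0.0068] turn 0.4 mm 9.1
```

```bash
python3 -m creep '{"hand":[30,30,30,30,30],"delta_pos":[[0.009,0.0002,0.0068],[0.009,-0.0001,0.0068],[0.009,-0.0004,0.0068],[0.009,-0.0007,0.0068],[0.009,-0.001,0.0068]],"turn":[0.4,0.4,0.4,0.4,0.4]}'
python3 -m creep '{"hand":[30,30,30,30,30],"delta_pos":[[0,0,0],[0,0,0],[0,0,0],[0,0,0],[0,0,0]],"turn":[0,0,0,0,0]}'
python3 - <<'E'
from plan import *
plan([.544,.0613,.1025],0,1)
shot("scene","s2.png",(150,250,250,380),6)
shot("wrist","w10.png",None,1.25)
E
```

```text
clock: 8.57
tcp_pos: [0.5439, 0.0617, 0.1117]
orientation: [0.0, 0.498, 0.867, 0.0]
wrist_force: [0.1, 0.5, -1.2]
finger_gap: 0.0399
clock: 8.98
tcp_pos: [0.5447, 0.0613, 0.1123]
orientation: [0.0, 0.497, 0.868, 0.0]
wrist_force: [-0.2, -0.3, -1.5]
finger_gap: 0.0392
pos [0.5447 0.0613 0.1123] yawY 0.531 tilt 0.001
row 0 [0.0005, -0.0008, 0.0123] turn 0.0 mm 9.8
```

View pics/s2.png

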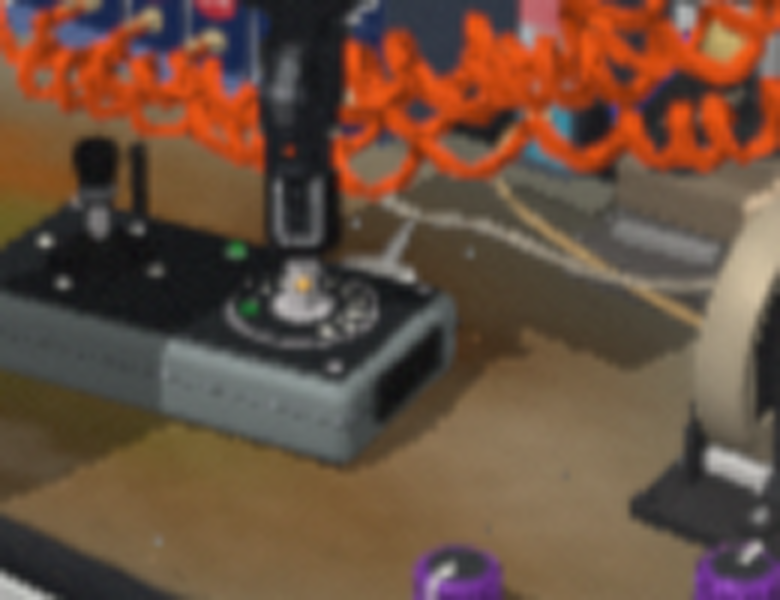

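View pics/w10.png

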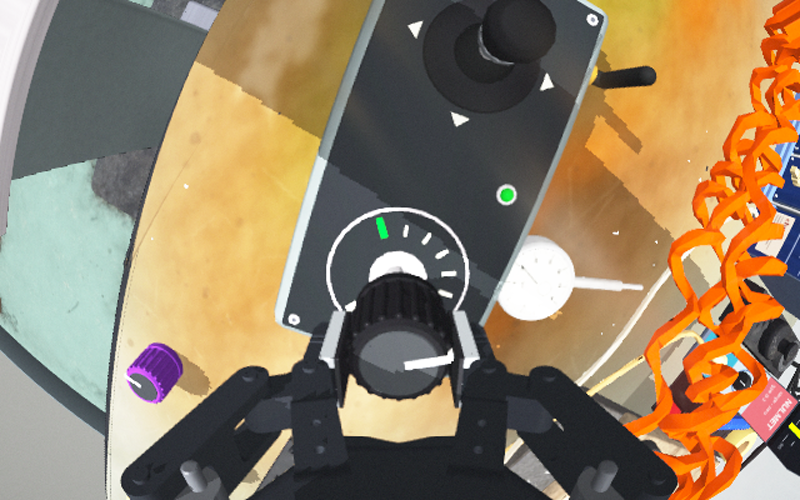

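```bash
python3 -m creep '{"hand":[30,30,30,30,30],"delta_pos":[[0.0005,-0.0008,0.006],[0,0,0.006],[0,0,0.003],[0,0,0],[0,0,0]],"turn":[0,0,0,0,0]}'
python3 -c "
from plan import *
plan([.544,.0613,.0965],0,1)"
python3 -m creep '{"hand":[30,30,30,30,30],"delta_pos":[[0,0,0.002],[0,0,0.002],[0,0,0.002],[0,0,0.002],[0,0,0]],"turn":[0,0,0,0,0]}'
python3 -c "
from plan import *
s=env.get_state();print(s['wrist_force'],s['ft_torque'])
plan([.544,.0613,.0965],0,1)"
```

```text
clock: 9.5
tcp_pos: [0.543, 0.0616, 0.0995]
orientation: [-0.0, 0.497, 0.868, -0.0]
wrist_force: [0.2, -0.0, -0.8]
finger_gap: 0.0397
pos [0.543  0.0616 0.0995] yawY 0.531 tilt 0.0009
row 0 [-0.001, 0.0008, 0.0037] turn 0.0 mm 3.1
clock: 9.92
tcp_pos: [0.5432, 0.0617, 0.0931]
orientation: [-0.0, 0.497, 0.868, -0.0]
wrist_force: [-0.1, 0.0, -0.4]
finger_gap: 0.0399
[-0.09255811  0.03607585 -0.35676842] [ 0.02803985 -0.03031855 -0.03551148]
pos [0.5432 0.0617 0.0931] yawY 0.531 tilt 0.0004
row 0 [-0.0009, 0.0007, -0.0042] turn 0.0 mm 3.5
```

```bash
python3 -m creep '{"hand":[30,30,30,30,30],"delta_pos":[[-0.0006,0.0005,0.001],[0,0,0.001],[0,0,0.001],[0,0,0.001],[0,0,0]],"turn":[0,0,0,0,0]}'
python3 -c "
from plan import *
s=env.get_state();print(s['wrist_force'],s['ft_torque'])
plan([.544,.0613,.0965],0,1)"
python3 -m creep '{"hand":[30,30,30,30,30],"delta_pos":[[0,0,0.001],[0,0,0.001],[0,0,0.001],[0,0,0.001],[0,0,0]],"turn":[0,0,0,0,0]}'
python3 -c "
from plan import *
s=env.get_state();print(s['wrist_force'],s['ft_torque'])
plan([.544,.0613,.0965],0,1)
shot('wrist','w11.png',(200,340,240,400),5)"
```

```text
clock: 10.33
tcp_pos: [0.5436, 0.0611, 0.0902]
orientation: [-0.0, 0.497, 0.868, -0.0]
wrist_force: [-2.2, -2.2, 1.2]
finger_gap: 0.0397
[-2.23342006 -2.16957165  1.1888032 ] [-0.36528046  0.31982425  0.08112671]
pos [0.5436 0.0611 0.0902] yawY 0.531 tilt 0.0009
row 0 [-0.0, 0.0005, -0.0079] turn 0.0 mm 6.3
clock: 10.75
tcp_pos: [0.5436, 0.0612, 0.0866]
orientation: [-0.0, 0.497, 0.868, -0.0]
wrist_force: [-2.9, -3.1, -0.3]
finger_gap: 0.0393
[-2.90721255 -3.13723981 -0.31905204] [-0.64790462  0.54172643  0.02489544]
pos [0.5436 0.0612 0.0866] yawY 0.531 tilt 0.0009
row 0 [-0.0002, 0.0005, -0.0123] turn 0.0 mm 9.9
```

View pics/w11.png

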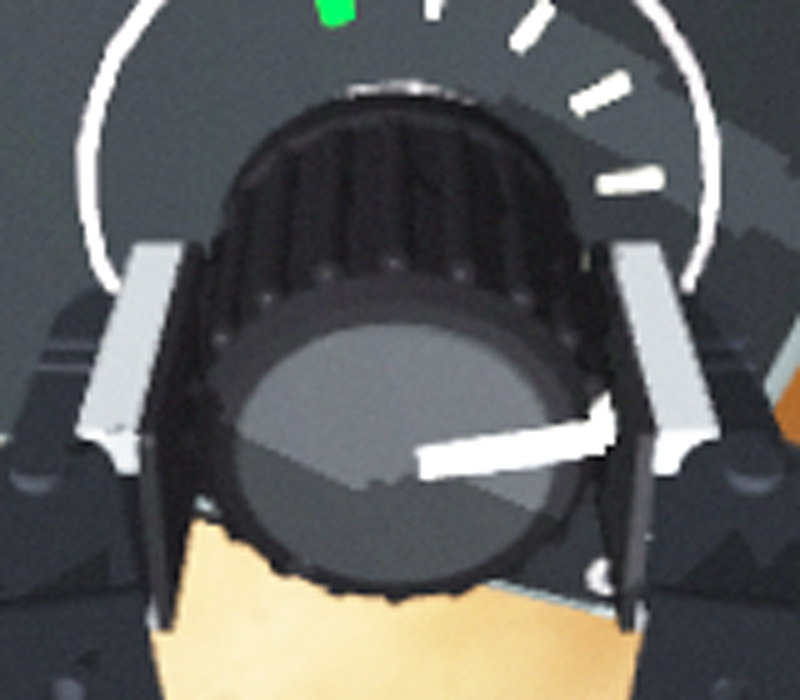

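```bash
python3 -m creep '{"hand":[30,30,30,30,30],"delta_pos":[[-0.0001,-0.0008,0],[0,0,0.001],[0,0,0.001],[0,0,0],[0,0,0]],"turn":[0,0,0,0,0]}'
python3 -c "
from plan import *
s=env.get_state();print(s['wrist_force'],s['ft_torque'])
plan([.544,.0613,.0965],0,1)"
```

```text
clock: 11.22
tcp_pos: [0.5436, 0.0611, 0.0855]
orientation: [0.0, 0.497, 0.868, 0.0]
wrist_force: [-0.9, -1.1, 0.3]
finger_gap: 0.0396
[-0.88708366 -1.05323415  0.25696702] [-0.41665726  0.25261978  0.01937242]
pos [0.5436 0.0611 0.0855] yawY 0.531 tilt 0.0003
row 0 [-0.0001, 0.0006, -0.0138] turn 0.0 mm 11.0
```

```bash
for i in 1 2 3; do python3 -m creep '{"hand":[30,30,30,30,30],"delta_pos":[[0,0,0.001],[0,0,0.001],[0,0,0.001],[0,0,0.001],[0,0,0]],"turn":[0,0,0,0,0]}'; done
python3 -c "
from plan import *
s=env.get_state();print(s['wrist_force'],s['ft_torque'])
plan([.544,.0613,.0965],0,1)"
```

```text
clock: 11.63
tcp_pos: [0.5436, 0.0611, 0.0822]
orientation: [0.0, 0.497, 0.868, 0.0]
wrist_force: [-0.5, -2.3, 1.0]
finger_gap: 0.0395
clock: 12.05
tcp_pos: [0.5435, 0.0612, 0.0787]
orientation: [-0.0, 0.497, 0.868, 0.0]
wrist_force: [0.9, -1.1, -2.3]
finger_gap: 0.0398
clock: 12.47
tcp_pos: [0.5436, 0.0612, 0.0762]
orientation: [0.0, 0.497, 0.868, 0.0]
wrist_force: [-0.6, 0.3, 2.3]
finger_gap: 0.0397
[-0.55260056  0.33720424  2.30434846] [ 0.0554325   0.22368602 -0.00146921]
pos [0.5436 0.0612 0.0762] yawY 0.531 tilt 0.0007
row 0 [-0.0002, 0.0005, -0.0254] turn 0.0 mm 20.3
```

```bash
python3 -m creep '{"hand":[30,30,30,30,30],"delta_pos":[[0,0,0.001],[0,0,0.001],[0,0,0.0015],[0,0,0.001],[0,0,0]],"turn":[0,0,0,0,0]}'
cat > kt.py <<'E'
from kn import *
c,s,M,p=knob_tool(); print(s["clock"],p,s["wrist_force"],s["ft_torque"],s["joint_pos"][5],"yaw",np.arctan2(M[1,1],M[0,1]))
import sys
f=lambda x,y:(200+y/5-.5,240+x/5-.5)
print("top face z",[np.round(dep(c,f(x,y),"wrist"),4)[2] for x,y in [(397,450),(300,430),(350,400),(450,380),(330,520),(500,500)]])
im=c["pixels"][200:340,240:400,::-1]; cv2.imwrite("pics/"+sys.argv[1],cv2.resize(im,None,fx=5,fy=5,interpolation=cv2.INTER_CUBIC))
E
python3 kt.py w12.png
```

```text
clock: 12.88
tcp_pos: [0.5437, 0.0612, 0.0761]
orientation: [0.001, 0.497, 0.868, 0.001]
wrist_force: [-9.7, -0.5, 27.4]
finger_gap: 0.0401
12.9333 [0.54361372 0.06124659 0.07605317] [-9.21270786  0.38057405 27.71084672] [0.00769907 2.12304136 0.00417595] 1.0050776114566442 yaw 0.5310726807216818
top face z [np.float64(0.2074), np.float64(0.0948), np.float64(0.0955), np.float64(0.0959), np.float64(0.0948), np.float64(0.0948)]
```

View pics/w12.png

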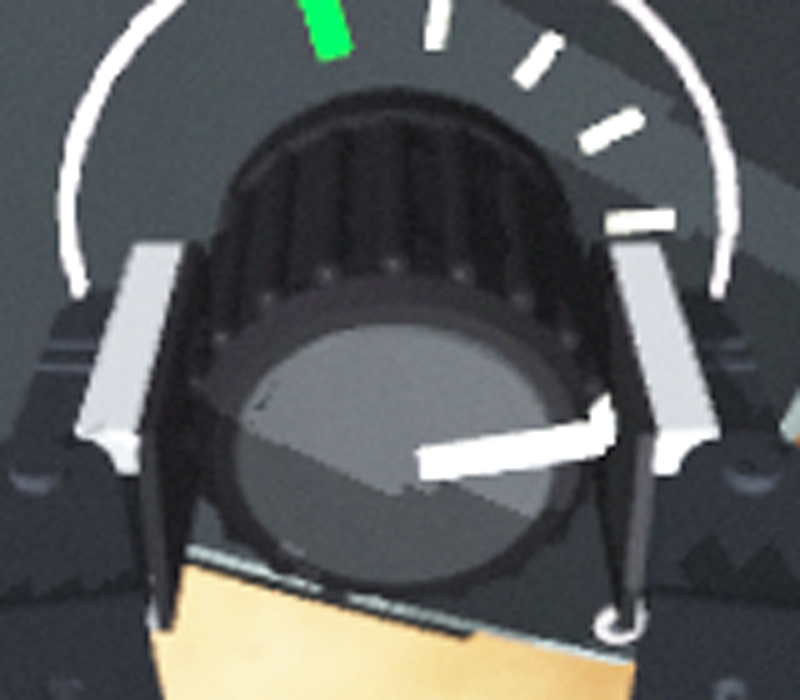

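The knob's top face is at z = 0.095 m (washer 0.055 + 40 mm) and 27 N is building, so it has bottomed out home. I'll relieve the push and turn anticlockwise. The knob centre sits 3.6 mm along tool x, so I compensate for that offset in the shifts.

```bash
python3 -m creep '{"hand":[30,30,30,30,30],"delta_pos":[[0,0,-0.0015],[0,0,-0.001],[0,0.0004,0],[0,0.0004,0],[0,0,0]],"turn":[0,0,-1,-1,0]}'
python3 kt.py w13.png
```

```text
clock: 13.35
tcp_pos: [0.5453, 0.0614, 0.0761]
orientation: [0.002, 0.418, 0.909, 0.001]
wrist_force: [-1.3, 1.1, 11.1]
finger_gap: 0.0398
13.4 [0.54527417 0.0614137  0.07615227] [-1.58315064 -0.5135014  10.41921585] [-0.01916783  0.48204481  0.10308095] 0.830290159532434 yaw 0.7062990513146108
top face z [np.float64(0.0954), np.float64(0.0952), np.float64(0.0951), np.float64(0.0955), np.float64(0.0945), np.float64(0.0959)]
```

View pics/w13.png

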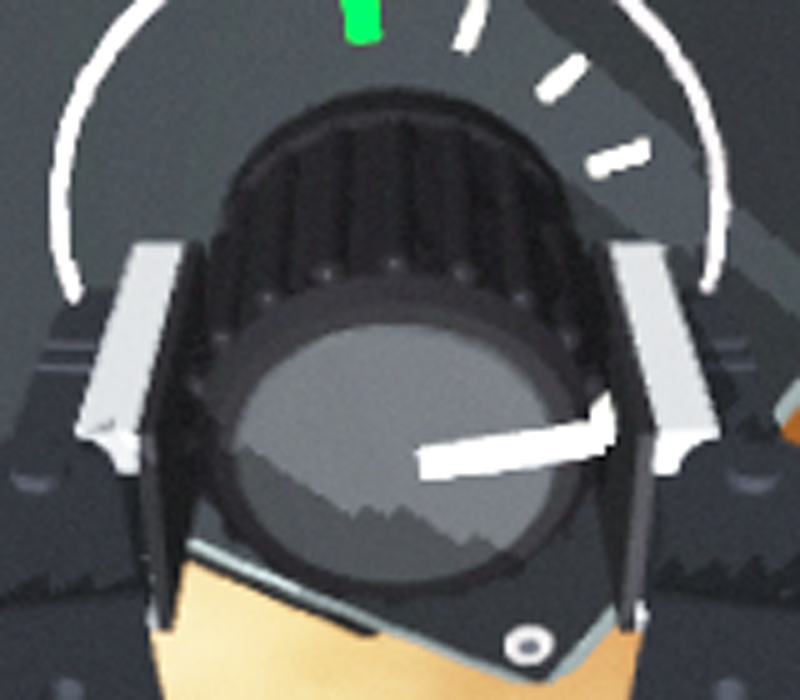

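```bash
python3 -m creep '{"hand":[30,30,30,30,30],"delta_pos":[[0,0.0004,-0.0005],[0,0.0004,-0.0005],[0,0.0004,0],[0,0.0004,0],[0,0.0004,0]],"turn":[-1,-1,-1,-1,-1]}'
python3 -m creep '{"hand":[30,30,30,30,30],"delta_pos":[[0,0.0004,0],[0,0.0004,0],[0,0.0004,0],[0,0.0004,0],[0,0,0]],"turn":[-1,-1,-1,-1,0]}'
python3 kt.py w14.png
```

```text
clock: 13.82
tcp_pos: [0.5455, 0.0635, 0.0762]
orientation: [0.001, 0.211, 0.978, 0.001]
wrist_force: [-1.9, 2.0, 7.7]
finger_gap: 0.0399
clock: 14.23
tcp_pos: [0.5452, 0.0644, 0.0762]
orientation: [0.0, 0.038, 0.999, 0.001]
wrist_force: [-3.2, 2.2, 8.9]
finger_gap: 0.0394
14.2833 [0.54523307 0.06442123 0.07615925] [-3.61385833  1.55333738  7.36296079] [ 0.29105006  0.70837213 -0.01139824] 0.0496799248460311 yaw 1.4918910514795922
top face z [np.float64(0.0944), np.float64(0.0955), np.float64(0.0955), np.float64(0.0944), np.float64(0.0957), np.float64(0.0953)]
```

View pics/w14.png

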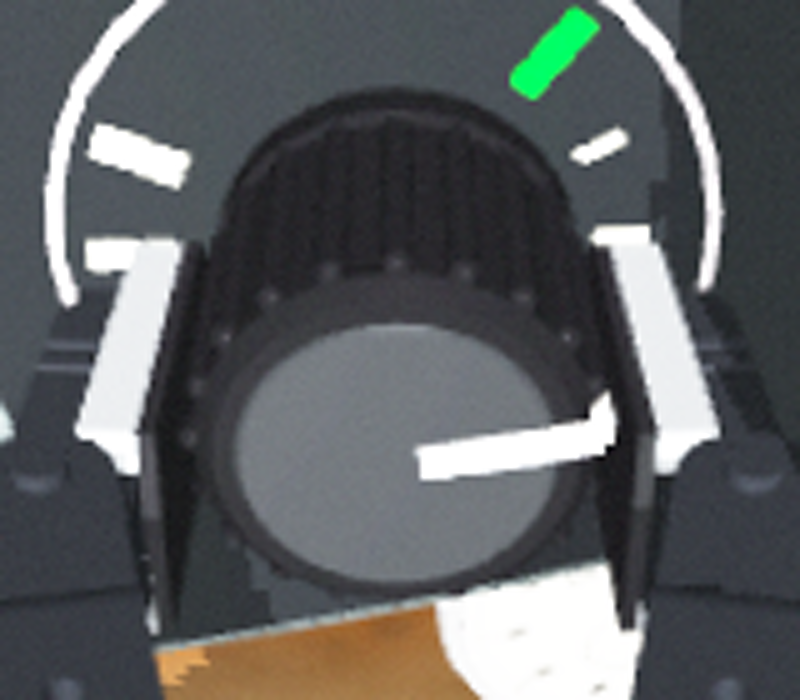

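```bash
python3 -m creep '{"hand":[30,30,30,30,30],"delta_pos":[[0.0006,0.0004,0],[0,0.0004,0],[0,0.0004,0],[0,0.0004,0],[0,0.0004,0]],"turn":[-1,-1,-1,-1,-1]}'
python3 -m creep '{"hand":[30,30,30,30,30],"delta_pos":[[0,0.0004,0],[0,0.0004,0],[0,0,0],[0,0,0],[0,0,0]],"turn":[-1,-1,-0.6,0,0]}'
python3 kt.py w15.png
```

```text
clock: 14.7
tcp_pos: [0.5444, 0.0654, 0.0762]
orientation: [-0.0, -0.179, 0.984, -0.0]
wrist_force: [-5.0, -1.3, 9.0]
finger_gap: 0.0395
clock: 15.12
tcp_pos: [0.5439, 0.0657, 0.0761]
orientation: [-0.0, -0.287, 0.958, -0.0]
wrist_force: [-5.9, -1.8, 9.5]
finger_gap: 0.0399
15.1667 [0.54387363 0.06567223 0.07614277] [-5.42691373 -1.38688326  9.36153875] [-0.26725854  1.01565587 -0.02351999] -0.6088381972536481 yaw 2.153675428983741
top face z [np.float64(0.0964), np.float64(0.0951), np.float64(0.0954), np.float64(0.0958), np.float64(0.0957), np.float64(0.0955)]
```

View pics/w15.png

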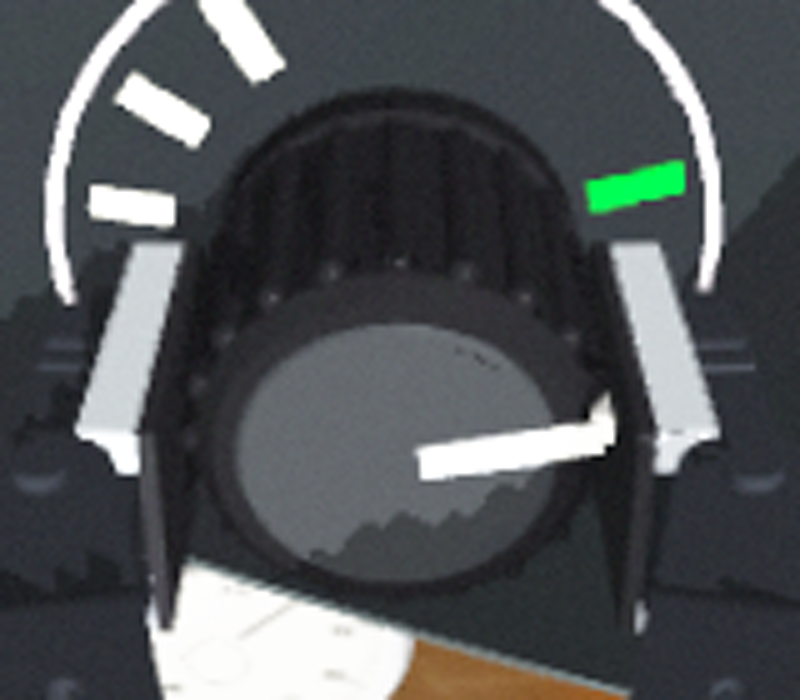

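```bash
python3 -m creep '{"hand":[30,30,30,30,30],"delta_pos":[[0.0008,0.0006,0],[0,0.0002,-0.0005],[0,0,0],[0,0,0],[0,0,0]],"turn":[-0.6,-0.6,0,0,0]}'
python3 kt.py w16.png
```

```text
clock: 15.58
tcp_pos: [0.5436, 0.0658, 0.0762]
orientation: [0.0, -0.336, 0.942, -0.0]
wrist_force: [-2.7, -3.1, 6.7]
finger_gap: 0.0396
15.6333 [0.54356034 0.06578303 0.07616196] [-2.68793429 -0.7895562   6.31823058] [-0.43621797  0.62751728  0.00709555] -0.7120933971766137 yaw 2.2571229858502875
top face z [np.float64(0.0953), np.float64(0.0955), np.float64(0.0954), np.float64(0.0958), np.float64(0.0956), np.float64(0.0945)]
```

```bash
python3 -m creep '{"hand":[62,62,62,62,62],"delta_pos":[[0,0,0],[0,0,0],[0,0,0],[0,0,0],[0,0,-0.01]],"turn":[0,0,0,0,0]}'
python3 -m creep '{"hand":[62,62,62,62,62],"delta_pos":[[0,0,-0.03],[0,0,-0.03],[0,0,-0.03],[-0.02,0,-0.01],[-0.02,0,0]],"turn":[0,0,0,0,0]}'
python3 - <<'E'
from plan import *
c=shot("wrist","w17.png",None,1.25)
for t in ["knob_center","knob_pointer","slow_mark","stick_head"]:
    for d in env.pinpoint("wrist",t)[:2]: print(t,np.round(d["location"],1),round(d["score"],2),np.round(dep(c,d["location"],"wrist"),4))
plan([.5,.1,.2],0,1)
E
```

```text
clock: 16.05
tcp_pos: [0.5425, 0.0663, 0.0822]
orientation: [-0.001, -0.337, 0.941, 0.001]
wrist_force: [0.2, 0.6, -0.6]
finger_gap: 0.0622
clock: 16.47
tcp_pos: [0.5702, 0.0865, 0.1676]
orientation: [0.003, -0.337, 0.942, -0.001]
wrist_force: [0.2, 0.2, -1.1]
finger_gap: 0.0621
knob_center [163.9 320.3] 0.86 [0.5395 0.0632 0.0947]
knob_pointer [167.2 346.2] 0.73 [0.53   0.0781 0.0953]
slow_mark [155.4 339. ] 0.96 [0.5271 0.0693 0.0939]
slow_mark [250.4 283.9] 0.45 [0.6448 0.1019 0.0221]
stick_head [248.6 461.8] 0.88 [0.5173 0.1756 0.1185]
pos [0.5674 0.0864 0.1631] yawY 2.259 tilt 0.0015
row 0 [0.0544, 0.0667, -0.046] turn 0.0 mm 78.1
```

View pics/w17.png

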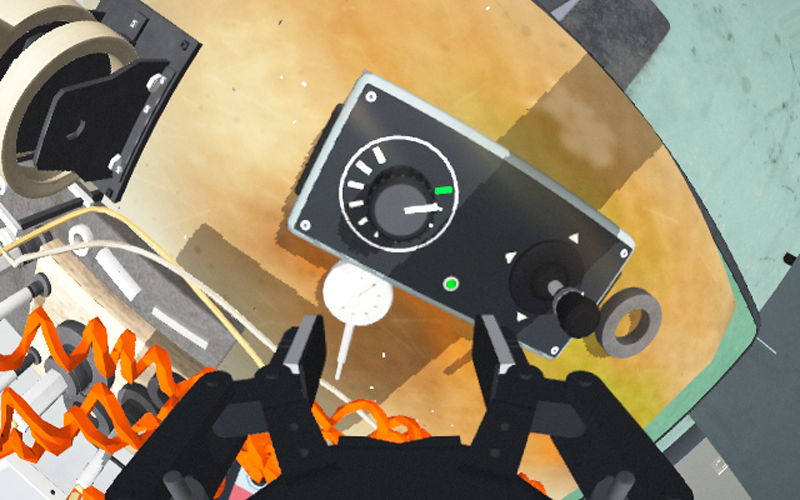

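Run:
```python
from kn import *
c=shot("wrist","w18.png",(110,205,265,375),7)
im=c["pixels"].astype(int); 
def comp(mask,z,nm):
    r,q=np.nonzero(mask); pts=np.array([atz(c,(a,b),"wrist",z)[:2] for a,b in zip(r,q)]); m=pts.mean(0); u,s,v=np.linalg.svd(pts-m); d=v[0]
    if d[1]<0: d=-d
    e=(pts-m)@d; print(nm,len(r),np.round(m,4),"ang",round(np.arctan2(d[1],d[0]),3),"outer",np.round(m+d*e.max(),4),"len",round(e.max()-e.min(),4)); return m+d*e.max(),m
sub=np.zeros(im.shape[:2],bool); sub[155:180,318:356]=True
p,_=comp(sub&(im.min(2)>190),.095,"ptr")
sub[:]=0; sub[140:160,335:370]=True
g,gm=comp(sub&(im[:,:,1]>150)&(im[:,:,0]<110),.052,"green")
```

```text
ptr 161 [0.5336 0.0732] ang 2.366 outer [0.5263 0.0804] len 0.0201
green 76 [0.5217 0.0841] ang 2.389 outer [0.5174 0.0881] len 0.0114
```

View pics/w18.png

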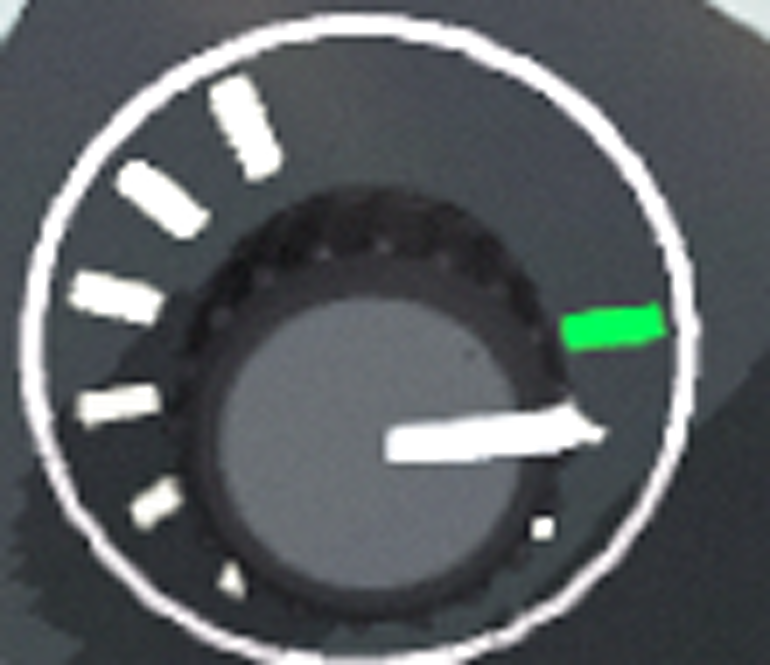

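The knob is home: its pointer is at 2.37 rad against the green mark's 2.39, and the top face is at z = 0.095. Next is the stick. I'll put the jaws along the box's y axis, straddle the head and push it toward +y.

Run:
```python
from plan import *
c=env.read_camera("wrist")
for d in env.pinpoint("wrist","stick_head")[:1]: print(atz(c,d["location"],"wrist",.109))
plan([.519,.186,.17],-28.6,10)
```

```text
[0.51708195 0.183738   0.109     ]
pos [0.5674 0.0862 0.1631] yawY 2.258 tilt 0.0014
row 0 [-0.0032, 0.0135, -0.0009] turn 0.572 mm 11.1
row 1 [-0.0026, 0.0136, -0.0009] turn 0.572 mm 11.1
row 2 [-0.0019, 0.0137, -0.0009] turn 0.572 mm 11.1
row 3 [-0.0012, 0.0138, -0.0009] turn 0.572 mm 11.1
row 4 [-0.0005, 0.0139, -0.0009] turn 0.572 mm 11.1
row 5 [0.0002, 0.0139, -0.0009] turn 0.572 mm 11.1
row 6 [0.0009, 0.0138, -0.0009] turn 0.572 mm 11.1
row 7 [0.0016, 0.0138, -0.0009] turn 0.572 mm 11.1
row 8 [0.0023, 0.0137, -0.0009] turn 0.572 mm 11.1
row 9 [0.0029, 0.0136, -0.0009] turn 0.572 mm 11.1
```

```bash
python3 -m creep '{"hand":[55,55,55,55,55],"delta_pos":[[-0.0032,0.0135,-0.002],[-0.0026,0.0136,-0.002],[-0.0019,0.0137,0],[-0.0012,0.0138,0],[-0.0005,0.0139,0]],"turn":[0.57,0.57,0.57,0.57,0.57]}'
python3 -m creep '{"hand":[55,55,55,55,55],"delta_pos":[[0.0002,0.0139,0],[0.0009,0.0138,0],[0.0016,0.0138,0],[0.0023,0.0137,0],[0.0029,0.0136,0]],"turn":[0.57,0.57,0.57,0.57,0.57]}'
python3 -m creep '{"hand":[55,55,55,55,55],"delta_pos":[[0,0,0],[0,0,0],[0,0,0],[0,0,0],[0,0,0]],"turn":[0,0,0,0,0]}'
python3 - <<'E'
from plan import *
c=shot("wrist","w19.png",None,1.25)
s=env.get_state(); M=q2m(s["orientation"]); p=s["tcp_pos"]
for d in env.pinpoint("wrist","stick_head")[:2]:
    P=atz(c,d["location"],"wrist",.109); print(d["location"],d["score"],P,"tool",M.T@(P-p))
plan([.519,.186,.105],0,1)
E
```

```text
clock: 17.28
tcp_pos: [0.5433, 0.1364, 0.1665]
orientation: [-0.0, -0.216, 0.976, 0.0]
wrist_force: [0.2, 0.4, 0.7]
finger_gap: 0.0547
clock: 17.7
tcp_pos: [0.519, 0.1863, 0.1665]
orientation: [-0.0, -0.094, 0.996, -0.0]
wrist_force: [1.1, 0.9, 0.0]
finger_gap: 0.0553
clock: 18.12
tcp_pos: [0.52, 0.1857, 0.1666]
orientation: [0.0, -0.095, 0.995, -0.0]
wrist_force: [0.3, 0.5, -0.2]
finger_gap: 0.0546
[224.5, 317.7] 0.59 [0.51853892 0.1854199  0.109     ] tool [ 1.50190181e-03 -1.73134772e-05  5.76725641e-02]
pos [0.52   0.1858 0.1667] yawY 1.761 tilt 0.0001
row 0 [0.0012, 0.0005, 0.0771] turn 0.0 mm 61.7
```

View pics/w19.png

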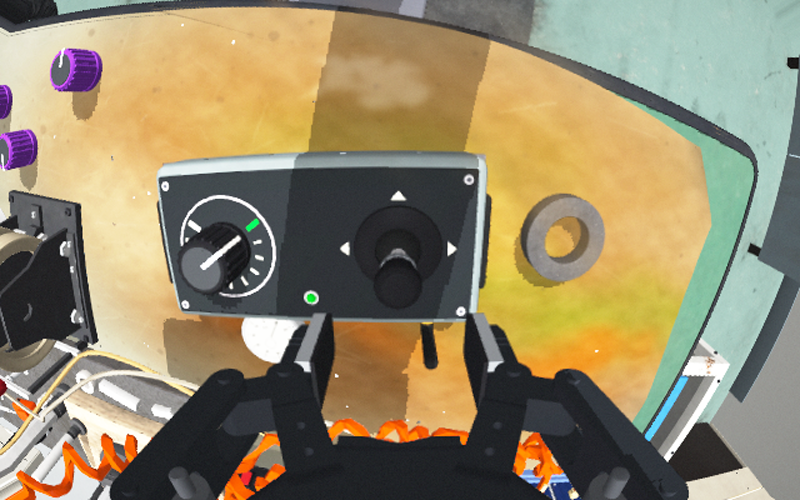

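```bash
python3 -m creep '{"hand":[55,55,55,55,55],"delta_pos":[[0.001,0.0003,0.019],[0,0,0.019],[0,0,0.019],[0,0,0.018],[0,0,0]],"turn":[0,0,0,0,0]}'
python3 -m creep '{"hand":[55,55,55,55,55],"delta_pos":[[0,0.006,0],[0,0.006,0],[0,0.006,0],[0,0.006,0],[0,0,0]],"turn":[0,0,0,0,0]}'
python3 - <<'E'
from plan import *
c=shot("wrist","w20.png",None,1.25)
plan([.519,.186,.105],0,1)
E
```

```text
clock: 18.63
tcp_pos: [0.517, 0.1857, 0.1039]
orientation: [-0.002, -0.095, 0.995, -0.0]
wrist_force: [-0.6, -0.1, -0.8]
finger_gap: 0.0548
clock: 19.05
tcp_pos: [0.5158, 0.2063, 0.1077]
orientation: [0.001, -0.096, 0.995, 0.0]
wrist_force: [0.3, -1.1, 0.7]
finger_gap: 0.0549
pos [0.5157 0.2059 0.1075] yawY 1.762 tilt 0.0016
row 0 [0.0007, -0.0252, 0.0031] turn 0.0 mm 20.3
```

View pics/w20.png

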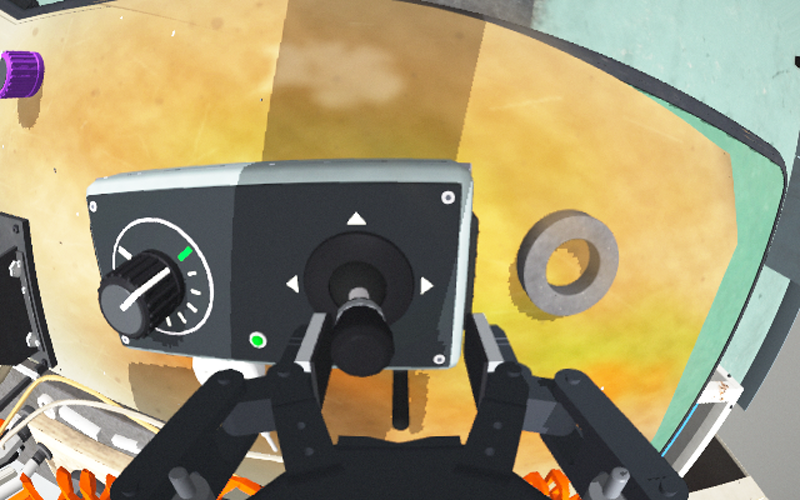

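```bash
python3 -m creep '{"hand":[55,55,55,55,55],"delta_pos":[[0,0.005,0],[0,0.005,0],[0,0.005,0],[0,0.004,0],[0,0,0]],"turn":[0,0,0,0,0]}'
python3 - <<'E'
from plan import *
c=shot("wrist","w21.png",None,1.25)
print(env.get_state()["wrist_force"])
plan([.519,.186,.105],0,1)
E
```

```text
clock: 19.52
tcp_pos: [0.5122, 0.2203, 0.1065]
orientation: [-0.0, -0.095, 0.995, -0.0]
wrist_force: [0.0, -3.8, 0.9]
finger_gap: 0.0549
[ 0.82565136 -4.12694686  0.85267907]
pos [0.5123 0.2201 0.1065] yawY 1.761 tilt 0.0007
row 0 [-0.0001, -0.0435, 0.002] turn 0.0 mm 34.8
```

View pics/w21.png

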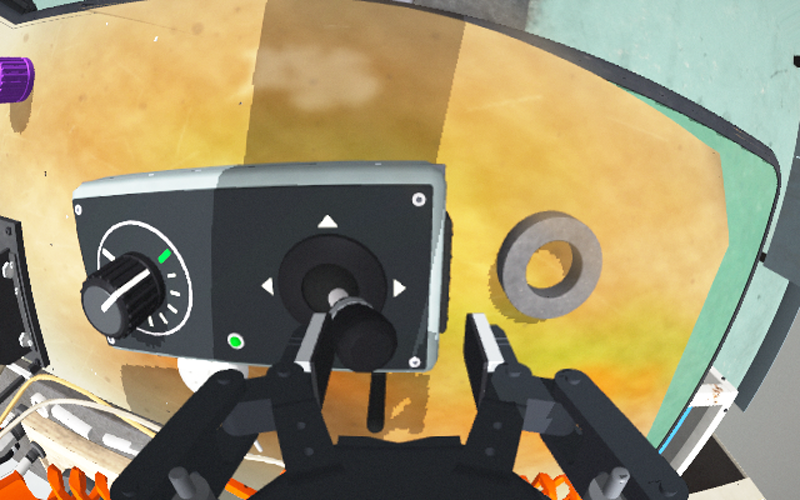

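The stick is tilted straight toward +y with 4.1 N on it. I'll push a little more onto the stop and hold.

```bash
python3 -m creep '{"hand":[55,55,55,55,55],"delta_pos":[[0,0.003,0],[0,0.002,0],[0,0,0],[0,0,0],[0,0,0]],"turn":[0,0,0,0,0]}'
python3 - <<'E'
from plan import *
c=shot("wrist","w22.png",(200,340,200,420),3.5)
plan([.519,.186,.105],0,1)
for d in env.pinpoint("wrist","stick_head")[:1]:
    P=atz(c,d["location"],"wrist",.1045); a=.189; r=P[:2]-np.array([.5191,.1863]); print(d,"box x,y of head",r@[np.cos(a),np.sin(a)],r@[-np.sin(a),np.cos(a)])
E
for i in 1 2 3; do python3 -m creep '{"hand":[55,55,55,55,55],"delta_pos":[[0,0,0],[0,0,0],[0,0,0],[0,0,0],[0,0,0]],"turn":[0,0,0,0,0]}'; done
```

```text
clock: 19.98
tcp_pos: [0.5119, 0.2219, 0.1064]
orientation: [-0.0, -0.094, 0.996, -0.002]
wrist_force: [2.7, -10.3, -0.1]
finger_gap: 0.055
pos [0.5119 0.2219 0.1063] yawY 1.759 tilt 0.0044
row 0 [-0.0003, -0.0458, 0.0019] turn 0.0 mm 36.6
{'location': [215.8, 121.6], 'score': 0.73} box x,y of head -0.029424981682132888 -0.0699123347496247
clock: 20.5
tcp_pos: [0.5119, 0.2219, 0.1064]
orientation: [-0.0, -0.094, 0.996, -0.002]
wrist_force: [2.2, -10.4, 0.7]
finger_gap: 0.0549
clock: 20.92
tcp_pos: [0.5119, 0.2219, 0.1063]
orientation: [-0.0, -0.094, 0.996, -0.002]
wrist_force: [2.1, -10.4, 0.2]
finger_gap: 0.0552
clock: 21.33
tcp_pos: [0.5119, 0.2219, 0.1063]
orientation: [-0.0, -0.094, 0.996, -0.002]
wrist_force: [2.2, -10.3, 0.3]
finger_gap: 0.0551
```

View pics/w22.png

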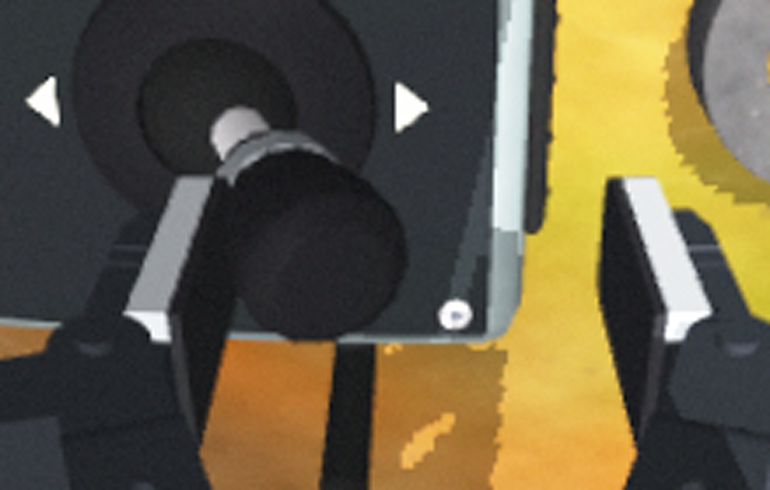

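Run:
```python
from plan import *
c=env.read_camera("wrist")
for x,y in [(320,265),(325,240),(300,280)]:
    P=dep(c,(200+y/3.5-.5,200+x/3.5-.5),"wrist"); a=.189; r=P[:2]-np.array([.5191,.1863]); print(np.round(P,4),"box x,y",np.round([r@[np.cos(a),np.sin(a)],r@[-np.sin(a),np.cos(a)]],4))
```

```text
[0.51   0.2089 0.1148] box x,y [-0.0046  0.0239]
[0.5063 0.209  0.1143] box x,y [-0.0083  0.0247]
[0.5122 0.2066 0.116 ] box x,y [-0.0029  0.0212]
```

```bash
python3 -m creep '{"hand":[55,55,55,55,55],"delta_pos":[[0,-0.01,0],[0,-0.013,0],[0,-0.012,0],[0,-0.011,0],[0,0,0]],"turn":[0,0,0,0,0]}'
python3 - <<'E'
from plan import *
c=shot("wrist","w23.png",None,1.25)
plan([.5185,.1855,.17],0,4)
E
```

```text
clock: 21.8
tcp_pos: [0.5188, 0.1866, 0.1066]
orientation: [-0.0, -0.094, 0.996, 0.0]
wrist_force: [-0.4, -0.5, 0.3]
finger_gap: 0.0549
pos [0.5187 0.1873 0.1066] yawY 1.76 tilt 0.0008
row 0 [0.0002, -0.0005, -0.0198] turn 0.0 mm 15.8
row 1 [0.0002, -0.0005, -0.0198] turn 0.0 mm 15.8
row 2 [0.0002, -0.0005, -0.0198] turn 0.0 mm 15.8
row 3 [0.0002, -0.0005, -0.0198] turn 0.0 mm 15.8
```

View pics/w23.png

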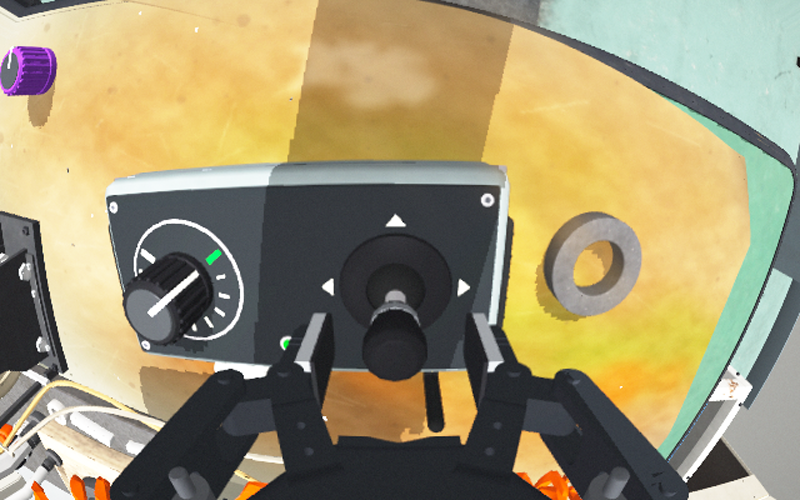

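The stick is back upright and centred between the pads. I'll lift clear and check everything.

```bash
python3 -m creep '{"hand":[55,55,55,55,55],"delta_pos":[[0,-0.0005,-0.02],[0,0,-0.03],[0,0,-0.035],[0,0,-0.035],[0,0,0]],"turn":[0,0,0,0,0]}'
python3 -m creep '{"hand":[55,55,55,55,55],"delta_pos":[[-0.02,-0.03,-0.01],[-0.02,-0.03,0],[-0.02,-0.02,0],[0,0,0],[0,0,0]],"turn":[0,0,0,0,0]}'
python3 - <<'E'
from plan import *
c=shot("wrist","w24.png",None,1.25)
s=env.get_state(); print(s["tcp_pos"],s["wrist_force"])
for t in ["knob_center","knob_pointer","stick_head","slow_mark"]:
    for d in env.pinpoint("wrist",t)[:2]: print(t,np.round(d["location"],1),round(d["score"],2),np.round(dep(c,d["location"],"wrist"),4),np.round(atz(c,d["location"],"wrist",{"knob_center":.075,"knob_pointer":.095,"stick_head":.109,"slow_mark":.055}[t]),4))
E
```

```text
clock: 22.27
tcp_pos: [0.5214, 0.1887, 0.2085]
orientation: [0.004, -0.095, 0.995, 0.001]
wrist_force: [1.0, 0.2, 1.3]
finger_gap: 0.055
clock: 22.68
tcp_pos: [0.5783, 0.1334, 0.2099]
orientation: [-0.0, -0.094, 0.996, 0.0]
wrist_force: [-0.9, -0.4, 0.3]
finger_gap: 0.0552
[0.57746947 0.13395335 0.21000282] [-0.77041348  0.38894078  0.17046227]
knob_center [141.6 248.7] 0.82 [0.5406 0.069  0.0944] [0.5441 0.0652 0.075 ]
knob_center [74.7 58.3] 0.8 [ 0.4972 -0.2137  0.0357] [ 0.4969 -0.171   0.075 ]
knob_pointer [90.7 46.2] 0.87 [ 0.5208 -0.2806 -0.0015] [ 0.5137 -0.1685  0.095 ]
knob_pointer [45.8 15.2] 0.74 [ 0.4469 -0.3846 -0.0023] [ 0.4606 -0.2424  0.095 ]
stick_head [141.3 398.8] 0.62 [0.5149 0.1822 0.1194] [0.5158 0.1852 0.109 ]
slow_mark [127.4 265.9] 0.56 [0.5286 0.0792 0.0802] [0.5318 0.0755 0.055 ]
```

View pics/w24.png

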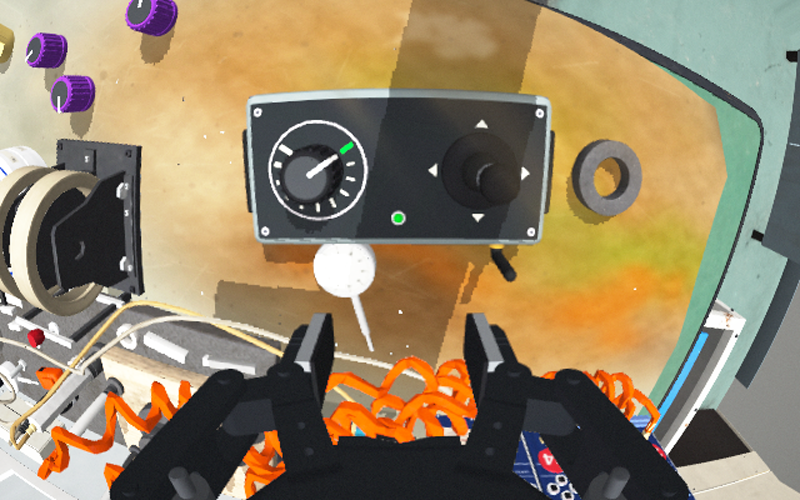

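Run:
```python
from h import *
c=shot("wrist","w25.png",(85,190,205,310),6)
im=c["pixels"].astype(int); H,W=im.shape[:2]
P=np.zeros((H,W,3)); 
pts=[];top=[];gr=[]
for r in range(85,190):
    for q in range(205,310):
        X=dep(c,(r,q),"wrist")
        if np.hypot(X[0]-.5424,X[1]-.0645)<.017 and X[2]>.085: top.append(X)
        if X[2]>.085 and im[r,q].min()>170: pts.append(atz(c,(r,q),"wrist",.095)[:2])
        if im[r,q,1]>150 and im[r,q,0]<110: gr.append(atz(c,(r,q),"wrist",.052)[:2])
top=np.array(top); A=np.c_[top[:,:2]-[.5424,.0645],np.ones(len(top))]; k=np.linalg.lstsq(A,top[:,2],rcond=None)[0]; print("top plane tilt",k[:2],"z",k[2],np.median(top[:,2]))
for nm,p in [("ptr",pts),("green",[g for g in gr if np.hypot(g[0]-.5424,g[1]-.0645)<.045])]:
    p=np.array(p); m=p.mean(0); v=np.linalg.svd(p-m)[2][0]; v=v if v[1]>0 else -v; e=(p-m)@v; print(nm,len(p),m,np.arctan2(v[1],v[0]),"outer",m+v*e.max())
```

```text
top plane tilt [-0.00678826  0.00725751] z 0.09510900903167122 0.09515132463596948
ptr 123 [0.53385571 0.07148876] 1.876957884207682 outer [0.52578596 0.09701786]
green 55 [0.52172938 0.08377843] 2.363721904023574 outer [0.51768222 0.08776511]
```

View pics/w25.png

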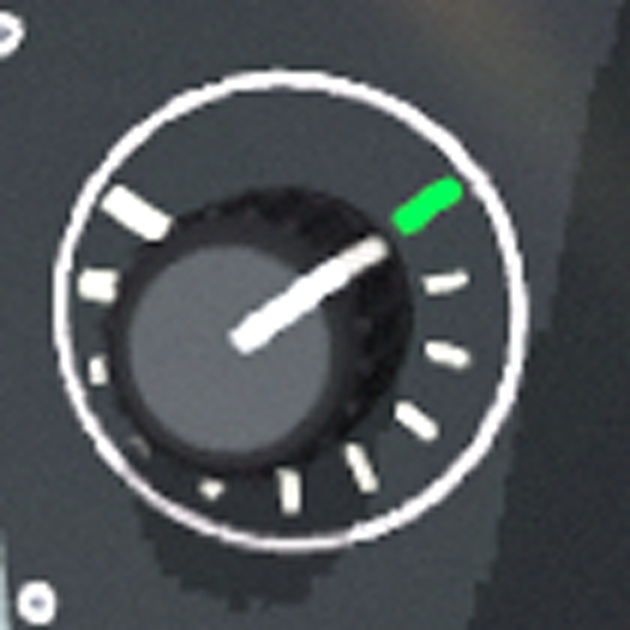

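The knob is level, with its top at 0.0951 m, and the pointer is parallel to the green mark. The automatic pointer fit this time picked up stray pixels, so I rely on the picture and the earlier clean fit. Handing in.

```bash
python3 -c "
from workcell import env
s=env.get_state();print(s['clock'],s['wrist_force']);env.hand_in()"
```

```text
22.9833 [ 0.1708817  -0.10487646  0.08306402]
the job is handed in; nothing more can be done
```

I fitted the black knob on the D-shaft, turned it anticlockwise to its stop, tested the stick and handed the job in at about 23 s. There is no verdict to report, only my own checks.

- **Knob home:** It slid past the ball onto the washer until about 27 N built up against it. Its top then measured 0.0951 m, against 0.095 m for fully home, with a tilt of about 0.01 rad.
- **Slow setting:** After I released the knob, the pointer measured 2.37 rad and the green mark 2.39 rad, well inside the 4 mm limit.
- **Stick test:** I pushed the stick to its stop, with about 10 N on the tool, and held it about 1.5 s. The head stood about 0.37 rad over and about 0.07 rad off straight, the latter a rough estimate by eye. It then sprang back upright.
- **At the end:** The gripper was clear of everything with no force on it. The dial gauge and ring gauge looked undisturbed in the last picture. The tape was mostly out of view, but the arm never went near it.

Two checks failed and I left them out:
- **Stick-head detection:** While the stick was held over, the network reported the knob as the stick head. I used depth readings instead.
- **Last pointer fit:** The automatic fit just before handing in picked up stray pixels and gave 1.88 rad. The picture and the earlier clean fit both showed the pointer on the mark.

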